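# Build and pin the board riser

## Task

Build the riser that will carry the free end of the board: take every aluminium packer plate out of its pocket in the wooden storage block (they lie flush, so press the near end down into the well until the plate stays tipped, then grip the raised end) and stack them flat on top of one another in the steel riser foot, lengthwise between its cheeks with their holes over the hole in the foot. When all the plates are stacked, take the locking pin from its wooden stand and push it down through the plates fully home into the foot, and let go. Leave the other things on the bench where they are.

Things in the scene. Friction and masses are not known exactly. Their poses are not given: they have to be found in the camera images.
- tray: Wooden storage block, 146 (x) x 268 (y) x 54 mm high, fixed to the bench, yaw within 0.25 rad. Origin on the bench under its middle; x points away from the robot. Four pockets 44 mm wide lie along x at y = +96, +32, -32, -96 mm, each from x = -62 to +57 mm, holding packer0 to packer3 in that order (an absent one leaves it empty); walls between them 20 mm. Near wall only 40 mm high.
- tray_edge (a point): packer1's pocket (others alike, 64 mm apart along the block's y): edge of the ledge, 34 mm above the bench. The ledge reaches from here (x = -3 mm of the block) to the pocket's far wall; nearer is a well, its floor 4 mm above the bench. A plate lies level on the ledge, its top flush with the block's top, its near half over the well, its centre just 3 mm beyond this edge.
- tray_press (a point): packer1's pocket (others alike, 64 mm apart along the block's y): point to press, on the plate's top near its near end, 54 mm above the bench. Pressed straight down about 18 mm here, the plate rocks over the ledge's edge: its near end drops to the well floor, its far end rises, and it stays tipped at about 0.5 to 0.65 rad when let go. Pressed only a few mm it falls back flat.
- foot: Riser foot, painted steel, fixed to the bench, yaw within 0.3 rad. Origin on the bench under the middle of its hole; x points away from the robot. Base 150 (x) x 100 (y) x 30 mm high (x from -75 to +75); its upper face carries the stack. An end stop, 60 mm wide, has its inner face at x = -59 mm and its top at z = 102 mm. Beyond x = -10 mm the base is open: room for fingers at the plates' far ends.
- foot_rim (a point): Midway between the tops of the foot's two cheeks, 96 mm above the bench: the cheeks stand 44 mm apart inside, 8 mm thick, along the foot's x from x = -59 to -10 mm of the foot, with flared lips 8 mm higher.
- foot_hole (a point): Centre of the mouth of the 18 mm round hole in the foot's base, at the level of the base's upper face (30 mm above the bench); the hole is 25 mm deep with a closed bottom. Axes as the foot's. A plate belongs with its hole straight above this point.
- packer0_mid (a point): Centre of a packer plate (half-way up, on the axis of its hole): aluminium, 110 (x) x 40 (y) x 20 mm (z), about 0.22 kg, with one 20 mm round hole through its middle along z; the two ends are alike. At the start x points away from the robot, as the block's. None if this plate is absent.
- packer1_mid (a point): Centre of a packer plate (half-way up, on the axis of its hole): aluminium, 110 (x) x 40 (y) x 20 mm (z), about 0.22 kg, with one 20 mm round hole through its middle along z; the two ends are alike. At the start x points away from the robot, as the block's. None if this plate is absent.
- packer2_mid (a point): Centre of a packer plate (half-way up, on the axis of its hole): aluminium, 110 (x) x 40 (y) x 20 mm (z), about 0.22 kg, with one 20 mm round hole through its middle along z; the two ends are alike. At the start x points away from the robot, as the block's. None if this plate is absent.
- packer3_mid (a point): Centre of a packer plate (half-way up, on the axis of its hole): aluminium, 110 (x) x 40 (y) x 20 mm (z), about 0.22 kg, with one 20 mm round hole through its middle along z; the two ends are alike. At the start x points away from the robot, as the block's. None if this plate is absent.
- pin_head (a point): Centre of the pin's black cylindrical head, 26 mm in diameter and 36 mm tall, z along the pin towards the head. The pin weighs about 0.16 kg and is 161 mm long in all.
- pin_tip (a point): Lower end of the locking pin, on its axis, 143 mm below the centre of the head: a steel rod 14 mm in diameter and 125 mm long below the head, its last 8 mm tapering to 8 mm. The head does not pass the holes.
- stand: Loose wooden stand for the pin, 80 x 80 x 50 mm high, 0.6 kg; origin under its middle. The pin stands in its 16 mm hole, 40 mm deep, leaning up to 0.1 rad, tip 10 mm above the bench. It may be knocked aside with the pin in it.
- tin: Bystander: tin with a paper label, 90 mm in diameter, 105 mm high; origin at its foot.
- tape: Bystander: tape measure, 66 x 66 x 34 mm; origin under it.
- driver: Bystander: screwdriver 200 mm long, lying.
- offcut: Bystander: wood offcut, 160 x 45 x 22 mm; origin under it.
- glue: Bystander: jar, 60 mm in diameter, 90 mm high; origin at its foot.
- clamp: Bystander: bar clamp lying flat, 300 mm long; origin under the bar's middle.

How it is judged:
By the outcome, as a careful person would: the job done as asked, in the order asked, and still so for the second after the job is handed in, with the robot touching nothing.
Of packer0, packer1, packer2, packer3 only 3 to 4 are there at a start; the rules pass over those that are not, and their reading is None.
At some moment in a run one of stand may be knocked a few centimetres aside while the robot is not near it.
It also fails if it takes over 210 s, if anything falls off the work surface, if the arm or the gripper's body presses on something with over 40 N, if the wrist force passes 120 N, or if a joint passes its speed limit or range.

## Robot

A 6-joint arm with a two-finger parallel gripper is mounted at the origin on the work surface. World frame = base frame: x ahead of the robot, y to its left, z up, the work surface at z = 0. Lengths are in m, angles in rad, forces in N, time in s.
With the tool pointing down it reaches from about 0.3 to 0.875 m from the base axis. Payload 6.4 kg.
Tool frame: the origin (TCP) lies midway between the tips of the shut fingers; the grasp point (between the pads) lies 19 mm behind it (env.grasp_offset is the distance from the TCP to the grasp point, in m); x points along the fingers, y is the direction in which the jaws open and shut, and the axes are right-handed (so a half turn about x gives the same grasp; the last joint's range is limited). The gripper opens to 85 mm and grips with 20 to 120 N. Pads are 22 mm wide; open, the fingers measure 114 mm over their backs; the gripper's body (76 mm by 85 mm) begins 54 mm behind the grasp point. The pads swing forward as they close: fully open they stand 13 mm farther back than shut.
Start: joints at [0.927, 0.181, 1.607, -0, 1.354, -0.206], TCP at [0.244, 0.521, 0.231] pointing down, gripper open.
Joint ranges: [-2.99, 2.99], [-0.89, 2.07], [0.3, 2.58], [-1.14, 4.28], [0, 2.63], [-3.12, 3.12]. Speed limits (rad/s): [2.57, 2.57, 3.01, 3.14, 3.14, 3.14].

## Interface

Orientations are given as a rotation vector (axis times angle).
In Python, from bench import env gives the robot as it stands.
- The arm moves only by the shell command python3 -m jog 'ROWS' [FORCE]. ROWS is JSON, a list of rows, each an object of numbers: "x", "y", "z": the shift along the world's x, y, z in m; "spin": the turn about the world's z in degrees; "gripper": the gripper's target within -1 to 1 (shut at 1, half-way at 0, fully open at -1). In form: [{"x": .., "y": .., "z": .., "spin": .., "gripper": ..}, ...]. A call has 1 to 10 rows; each row is the pose to reach, as a shift and turn from the pose commanded when the call began; what a row does not reach only later rows make up. A row lasts 1/12 s, in which the tool goes at most 41.7 mm and 7.16 degrees, less where a joint would pass 70% of its speed; a pose out of reach is approached as far as the arm can. A call with a gripper value outside its range is refused whole. The fingers move at their own pace and stop on an object; FORCE is the grip in N (left out, the last holds). Time passes only in rows, so rows that repeat a pose let the fingers close. It gives the time, the measured TCP pose, the force and the opening at its end, in the units of the state.
- env.state(): the state, without advancing time (a new reading comes with each control period).
- env.read_camera(name): name is "scene" or "side" or "wrist"; returns the picture (384x512x3 uint8, red, green, blue); there is no depth.
- env.camera_model(name): a dict with "intrinsics" (3x3 intrinsics, pixels), "R" (3x3) and "t" (3): a world point X has camera coordinates R X + t. Camera axes: x right, y down, z forward; pixel columns grow to the right and rows downward; lengths in m; the calibration is good to about 2 mm. A picture is of the moment at which its call begins: read the wrist's pose just before it. camera_model takes no time and is no camera call; for the wrist camera it gives the pose at the moment of the call.
- env.close_job(): hands the job in, once; it reports no verdict.
Trained networks look in the newest picture that a camera, given by its name, has taken for a name from the list of things; names that differ only in an ending like _2 or _b are one class to them, and where a whole thing is asked for, a point or a joint stands for the part that bears it (a point fixed in the world has none). Each returns a list of dicts, best first, with "confidence" (0 to 1); they miss things now and then, are a little off and sometimes report something else, mostly with a low value. They report only what shows in the picture. A call takes as long as a camera call.
- env.cut_out(camera, label): "mask" (384x512 bool, what is visible of it) and "bbox" ([left, top, right, bottom] in pixels, round what is visible of it).
The state is a dict: "t": time; "joint_positions": joint angles; "qd": joint speeds; "joint_efforts": joint torques, N m; "ee_pos": TCP position; "tool_rot": TCP orientation; "ft_force": force on the tool from outside, world axes, zero at the start; "torque": the same for the moment, N m; "finger_gap": finger opening in m.
Only numpy, scipy, OpenCV 4.12 (cv2) and the standard library are available. Lean on these libraries where they do the work, as an engineer would, in place of code of your own. Each camera call takes 0.05 s, during which the arm holds its last target. There are 200 camera calls.

## Working session

There is one attempt and no reset: what is moved stays moved. The work goes in short steps, Python scripts to look and compute and a shell command to move; the robot and the scene stay as the last step left them, time stands still between calls to the robot, and variables do not carry over. Pictures are saved under pics/ and viewed, about 12 in all and at most 16, crops included, and the job is handed in when it is done.

```bash
ls; mkdir -p pics
cat > h.py <<'E'
import numpy as np, cv2
from bench import env
def save(cam,name,boxes=()):
    im=env.read_camera(cam); b=cv2.cvtColor(im,cv2.COLOR_RGB2BGR); cv2.imwrite('pics/'+name,b); return im
def ray(cam,px,z,m=None):
    m=m or env.camera_model(cam); K=np.array(m['intrinsics']);R=np.array(m['R']);t=np.array(m['t'])
    d=R.T@np.linalg.inv(K)@np.array([px[0],px[1],1.]); c=-R.T@t
    return c+d*(z-c[2])/d[2]
def proj(cam,X,m=None):
    m=m or env.camera_model(cam); p=np.array(m['intrinsics'])@(np.array(m['R'])@np.array(X)+np.array(m['t'])); return p[:2]/p[2]
E
python3 - <<'E'
from h import *
a=save('scene','a_scene.png');b=save('side','a_side.png');w=save('wrist','a_wrist.png')
cv2.imwrite('pics/a.png',cv2.cvtColor(np.vstack([np.hstack([a,b])]),cv2.COLOR_RGB2BGR)[:, :])
for cam in('scene','side'):
    m=env.camera_model(cam);print(cam,(-np.array(m['R']).T@np.array(m['t'])).round(3))
    for l in('tray','foot','packer0_mid','pin_head','stand','tin','glue'):
        print(l,[(round(d['confidence'],2),[int(v) for v in d['bbox']]) for d in env.cut_out(cam,l)[:4]])
print(env.state())
E
```

```text
pics
scene [ 1.437 -0.307  1.159]
tray [(0.87, [237, 175, 322, 232])]
foot [(0.72, [174, 195, 207, 244])]
packer0_mid [(0.69, [245, 198, 269, 220]), (0.56, [288, 179, 315, 199])]
pin_head [(0.64, [115, 210, 130, 233])]
stand [(0.75, [115, 225, 144, 251]), (0.44, [138, 193, 162, 204])]
tin [(0.9, [230, 230, 258, 265])]
glue [(0.96, [335, 188, 352, 214])]
side [ 0.431 -0.825  1.075]
tray [(0.96, [216, 141, 283, 225])]
foot [(0.68, [214, 247, 276, 301]), (0.51, [263, 113, 282, 142])]
packer0_mid [(0.89, [222, 147, 258, 159])]
pin_head [(0.72, [241, 327, 253, 360])]
stand [(0.78, [228, 337, 268, 383]), (0.17, [299, 203, 338, 250])]
tin [(0.63, [300, 201, 338, 250])]
glue [(0.73, [169, 221, 201, 247]), (0.61, [263, 114, 284, 140])]
{'t': 0.85, 'joint_positions': array([ 9.26666480e-01,  1.80718654e-01,  1.60697944e+00,  2.54269970e-05,
        1.35376855e+00, -2.06287907e-01]), 'qd': array([-0.00148453, -0.00273743, -0.00118461,  0.00082192,  0.00099804,
       -0.00109571]), 'joint_efforts': array([-7.47264949e-04, -4.44844258e+01, -3.51663208e+01, -6.07874063e-04,
        7.61967713e-04,  5.13110263e-05]), 'ee_pos': array([0.24378841, 0.52080791, 0.23134419]), 'tool_rot': array([ 0.34348418,  1.54335396, -0.34328649]), 'ft_force': array([-0.34385413,  0.57574906, -0.23469911]), 'torque': array([-0.03432237, -0.0094115 , -0.04062947]), 'finger_gap': 0.08562860897378359}
```

View pics/a_scene.png

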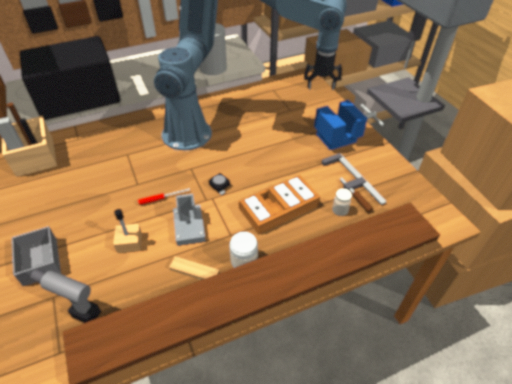

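View pics/a_side.png

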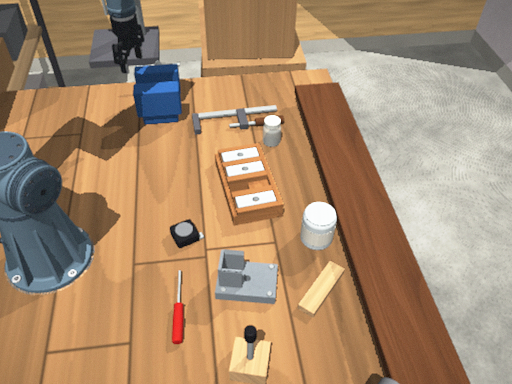

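The side and scene views show three plates: packer0, packer1 and packer3. The packer2 pocket is empty. In the side view the plates are near px (240,155), (244,168) and (255,199), the foot is near (248,278), and the pin is near (250,340).

Run:
```python
from h import *
from scipy.spatial.transform import Rotation as Ro
for n,p,z in[('p0',(240,155),.054),('p1',(244,168),.054),('p3',(255,199),.054),('hole',(252,281),.03),('pinhead',(251,332),.15)]: print(n,ray('side',p,z).round(3))
for n,p,z in[('p3',(258,209),.054),('p1',(283,196),.054),('p0',(299,187),.054),('hole',(189,226),.03),('pinhead',(119,214),.15)]: print(n,ray('scene',p,z).round(3))
s=env.state();print(Ro.from_rotvec(s['tool_rot']).as_matrix().round(2))
m=env.camera_model('wrist');print(m, (-np.array(m['R']).T@np.array(m['t'])).round(3))
```

```text
p0 [0.548 0.276 0.054]
p1 [0.553 0.218 0.054]
p3 [0.569 0.089 0.054]
hole [ 0.527 -0.164  0.03 ]
pinhead [ 0.497 -0.361  0.15 ]
p3 [0.581 0.093 0.054]
p1 [0.561 0.203 0.054]
p0 [0.544 0.279 0.054]
hole [ 0.536 -0.155  0.03 ]
pinhead [ 0.493 -0.364  0.15 ]
[[ 0.    0.42  0.91]
 [ 0.    0.91 -0.42]
 [-1.    0.    0.  ]]
{'intrinsics': array([[270.86321306,   0.        , 250.13676052],
       [  0.        , 270.86321306, 190.653005  ],
       [  0.        ,   0.        ,   1.        ]]), 'R': array([[ 4.24400637e-01,  9.05474433e-01,  3.89097295e-04],
       [ 8.64313707e-01, -4.05236401e-01,  2.97901453e-01],
       [ 2.69899826e-01, -1.26093264e-01, -9.54596550e-01]]), 't': array([-0.57394688, -0.03771133,  0.37978303])} [0.174 0.552 0.374]
```

```bash
R='{"x":0.276,"y":-0.34,"z":0.02,"spin":34}'; python3 -m jog '[{"x":0.03,"y":-0.03,"z":0.02,"spin":4},{"x":0.06,"y":-0.06,"z":0.02,"spin":8},{"x":0.09,"y":-0.09,"z":0.02,"spin":12},{"x":0.12,"y":-0.12,"z":0.02,"spin":16},{"x":0.15,"y":-0.15,"z":0.02,"spin":20},{"x":0.18,"y":-0.18,"z":0.02,"spin":24},{"x":0.21,"y":-0.21,"z":0.02,"spin":28},{"x":0.24,"y":-0.24,"z":0.02,"spin":32},{"x":0.26,"y":-0.27,"z":0.02,"spin":34},{"x":0.276,"y":-0.3,"z":0.02,"spin":34}]' 40
python3 - <<'E'
from h import *
print(env.camera_model('wrist')['t'])
im=save('wrist','b_wrist.png')
np.save('b_m.npy',env.camera_model('wrist'),allow_pickle=True)
for l in('tray','packer0_mid'):
  for d in env.cut_out('wrist',l)[:4]:
    M=d['mask'];ys,xs=np.nonzero(M);r=cv2.minAreaRect(np.c_[xs,ys].astype(np.float32))
    print(l,round(d['confidence'],2),d['bbox'],r, ray('wrist',r[0],.054).round(4))
E
```

```text
[-0.57394688 -0.03771133  0.37978303]
tray 0.48 [97.5, 376.4, 115.6, 384.0] ((107.5, 378.5), (9.0, 23.0), 90.0) [0.4499 0.1742 0.054 ]invalid input
```

View pics/b_wrist.png

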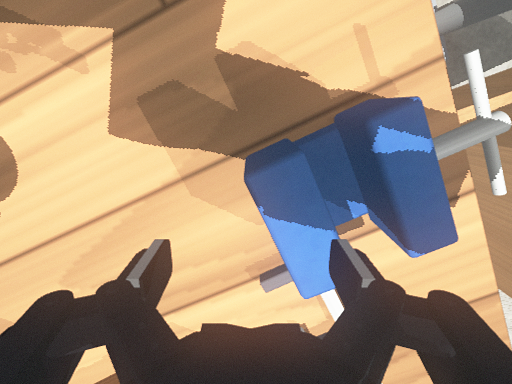

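The move was refused and the arm is still at the start, with the blue vice below it. I'll put every key in each row and retry.

```bash
python3 -m jog '[{"x":0.03,"y":-0.03,"z":0.02,"spin":4,"gripper":-1},{"x":0.06,"y":-0.06,"z":0.02,"spin":8,"gripper":-1},{"x":0.09,"y":-0.09,"z":0.02,"spin":12,"gripper":-1},{"x":0.12,"y":-0.12,"z":0.02,"spin":16,"gripper":-1},{"x":0.15,"y":-0.15,"z":0.02,"spin":20,"gripper":-1},{"x":0.18,"y":-0.18,"z":0.02,"spin":24,"gripper":-1},{"x":0.21,"y":-0.21,"z":0.02,"spin":28,"gripper":-1},{"x":0.24,"y":-0.24,"z":0.02,"spin":32,"gripper":-1},{"x":0.26,"y":-0.27,"z":0.02,"spin":34,"gripper":-1},{"x":0.276,"y":-0.3,"z":0.02,"spin":34,"gripper":-1}]' 40
```

```text
t: 1.83
ee_pos: [0.5215, 0.2188, 0.2514]
tool_rot: [-0.123, 1.566, 0.123]
ft_force: [0.9, 0.4, 0.4]
finger_gap: 0.0857
```

```bash
python3 -m jog '[{"x":-0.03,"y":-0.035,"z":0.05,"spin":0,"gripper":-1},{"x":-0.03,"y":-0.035,"z":0.05,"spin":0,"gripper":-1},{"x":-0.03,"y":-0.035,"z":0.05,"spin":0,"gripper":-1},{"x":-0.03,"y":-0.035,"z":0.05,"spin":0,"gripper":-1}]' 40
python3 - <<'E'
from h import *
im=save('wrist','c_wrist.png')
for l in('tray','packer0_mid'):
  for d in env.cut_out('wrist',l)[:4]:
    M=d['mask'];ys,xs=np.nonzero(M);r=cv2.minAreaRect(np.c_[xs,ys].astype(np.float32))
    print(l,round(d['confidence'],2),d['bbox'],r, ray('wrist',r[0],.054).round(4))
E
```

```text
t: 2.17
ee_pos: [0.4905, 0.1852, 0.3027]
tool_rot: [-0.121, 1.564, 0.121]
ft_force: [-0.2, -0.6, -0.4]
finger_gap: 0.0855
packer0_mid 0.77 [289.3, 167.1, 323.5, 238.4] ((306.5591735839844, 203.00711059570312), (28.594852447509766, 70.97083282470703), 6.842772960662842) [0.5389 0.2807 0.054 ]
```

View pics/c_wrist.png

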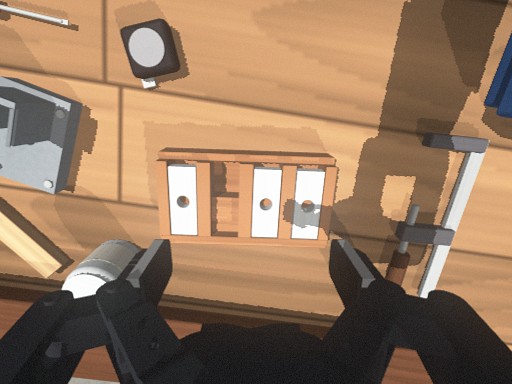

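The block shows upside down, with the near wall at the top. The plate holes are at about (182,201), (266,204) and (307,206). I'll fit the plates from the white pixels.

Run:
```python
from h import *
im=cv2.imread('pics/c_wrist.png')
hsv=cv2.cvtColor(im,cv2.COLOR_BGR2HSV)
M=((hsv[...,1]<60)&(hsv[...,2]>170)).astype(np.uint8); M[:150]=0;M[245:]=0;M[:,:150]=0;M[:,340:]=0
n,L,S,C=cv2.connectedComponentsWithStats(M)
for i in range(1,n):
  if S[i,4]>300:
    ys,xs=np.nonzero(L==i);h=cv2.convexHull(np.c_[xs,ys].astype(np.int32)).reshape(-1,2)
    W=np.array([ray('wrist',p,.054)[:2] for p in h]);r=cv2.minAreaRect((W*1000).astype(np.float32));print(r)
m=env.camera_model('wrist')
for p in[(182.5,201),(266,204),(307.5,206)]:print(ray('wrist',p,.05).round(4))
```

```text
((565.7688598632812, 93.78507232666016), (110.19020080566406, 41.349334716796875), 6.964113235473633)
((550.5095825195312, 219.072998046875), (110.32129669189453, 41.296913146972656), 6.88753604888916)
((543.1799926757812, 282.61517333984375), (110.22428131103516, 41.28871154785156), 6.879124164581299)
[0.5666 0.0926 0.05  ]
[0.5515 0.2203 0.05  ]
[0.5448 0.2843 0.05  ]
```

```bash
python3 -m jog '[{"x":0.006,"y":0.04,"z":-0.02,"spin":-2,"gripper":1},{"x":0.011,"y":0.08,"z":-0.05,"spin":-2,"gripper":1},{"x":0.011,"y":0.0925,"z":-0.09,"spin":-2,"gripper":1},{"x":0.011,"y":0.0925,"z":-0.13,"spin":-2,"gripper":1},{"x":0.011,"y":0.0925,"z":-0.17,"spin":-2,"gripper":1},{"x":0.011,"y":0.0925,"z":-0.2,"spin":-2,"gripper":1},{"x":0.011,"y":0.0925,"z":-0.22,"spin":-2,"gripper":1},{"x":0.011,"y":0.0925,"z":-0.23,"spin":-2,"gripper":1},{"x":0.011,"y":0.0925,"z":-0.23,"spin":-2,"gripper":1}]' 60
```

```text
t: 3.07
ee_pos: [0.4981, 0.2781, 0.0678]
tool_rot: [-0.097, 1.575, 0.094]
ft_force: [-1.1, 0.3, 0.9]
finger_gap: 0.0002
```

```bash
python3 -m jog '[{"x":0,"y":0,"z":-0.01,"spin":0,"gripper":1},{"x":0,"y":0,"z":-0.016,"spin":0,"gripper":1},{"x":0,"y":0,"z":-0.022,"spin":0,"gripper":1},{"x":0,"y":0,"z":-0.028,"spin":0,"gripper":1},{"x":0,"y":0,"z":-0.034,"spin":0,"gripper":1},{"x":0,"y":0,"z":-0.039,"spin":0,"gripper":1},{"x":0,"y":0,"z":-0.039,"spin":0,"gripper":1},{"x":0,"y":0,"z":-0.039,"spin":0,"gripper":1}]' 60
```

```text
t: 3.73
ee_pos: [0.501, 0.2784, 0.0327]
tool_rot: [-0.095, 1.568, 0.095]
ft_force: [-0.8, -1.3, 3.8]
finger_gap: 0.0002
```

```bash
python3 -m jog '[{"x":0,"y":0,"z":0.03,"spin":0,"gripper":1},{"x":0,"y":0,"z":0.07,"spin":0,"gripper":1},{"x":0,"y":0,"z":0.11,"spin":0,"gripper":-1},{"x":0,"y":0,"z":0.15,"spin":0,"gripper":-1},{"x":0,"y":0,"z":0.15,"spin":0,"gripper":-1},{"x":0,"y":0,"z":0.15,"spin":0,"gripper":-1},{"x":0,"y":0,"z":0.15,"spin":0,"gripper":-1}]' 60
python3 - <<'E'
from h import *
w=save('wrist','d_wrist.png')
print(env.state()['ee_pos'])
c=np.array([.5434,.2830]);x=np.array([.9928,.1201]);y=np.array([-.1201,.9928])
for z in(.061,.08):
  for u in(40,48):
    for v in(-20,20): print(z,u,v,proj('wrist',[*(c+(x*u+y*v)/1000),z]).round(0))
E
```

```text
t: 4.32
ee_pos: [0.5006, 0.2782, 0.182]
tool_rot: [-0.095, 1.569, 0.095]
ft_force: [-0.7, -0.0, -1.4]
finger_gap: 0.0605
[0.49986042 0.27798017 0.18087518]
0.061 40 -20 [232. 259.]
0.061 40 20 [269. 259.]
0.061 48 -20 [233. 266.]
0.061 48 20 [269. 266.]
0.08 40 -20 [231. 269.]
0.08 40 20 [270. 269.]
0.08 48 -20 [231. 276.]
0.08 48 20 [270. 276.]
```

View pics/d_wrist.png

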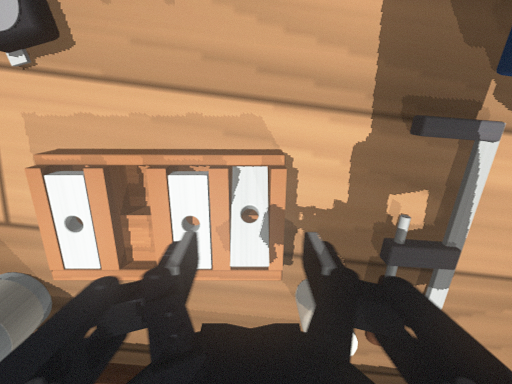

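Run:
```python
from h import *
c=np.array([.5434,.2830]);x=np.array([.9928,.1201]);y=np.array([-.1201,.9928])
def P(u,v,z): return proj('wrist',[*(c+(x*u+y*v)/1000),z/1000]).round(0).tolist()
print('flat',P(-55,-20,54),P(-55,20,54),P(0,0,54),P(55,-20,54),P(55,20,54))
for a in(.45,.55,.62):
  # bottom line passes over edge (u=-3,z=34); near bottom corner at z=4
  s,co=np.sin(a),np.cos(a); L=30/s # dist edge to near bottom corner
  b=np.array([-3-L*co,4]); X=np.array([co,s]);N=np.array([-s,co])
  f=lambda d,h:(b+X*d+N*h)
  print(a,'near',f(0,20).round(),'far top',f(110,20).round(),'far bot',f(110,0).round(),[P(q[0],v,q[1]) for q in(f(0,20),f(55,20),f(110,20)) for v in(-20,20)])
im=cv2.imread('pics/d_wrist.png');cv2.imwrite('pics/d_crop.png',cv2.resize(im[140:290,150:300],None,fx=4,fy=4))
```

```text
flat [231.0, 174.0] [270.0, 174.0] [251.0, 223.0] [233.0, 268.0] [268.0, 268.0]
0.45 near [-74.  22.] far top [25. 70.] far bot [34. 52.] [[233.0, 151.0], [268.0, 151.0], [232.0, 200.0], [269.0, 200.0], [232.0, 252.0], [269.0, 252.0]]
0.55 near [-62.  21.] far top [31. 79.] far bot [42. 61.] [[233.0, 161.0], [268.0, 161.0], [232.0, 209.0], [269.0, 209.0], [231.0, 261.0], [270.0, 261.0]]
0.62 near [-57.  20.] far top [33. 84.] far bot [45. 68.] [[233.0, 166.0], [268.0, 166.0], [232.0, 213.0], [269.0, 213.0], [231.0, 266.0], [270.0, 266.0]]
```

View pics/d_crop.png

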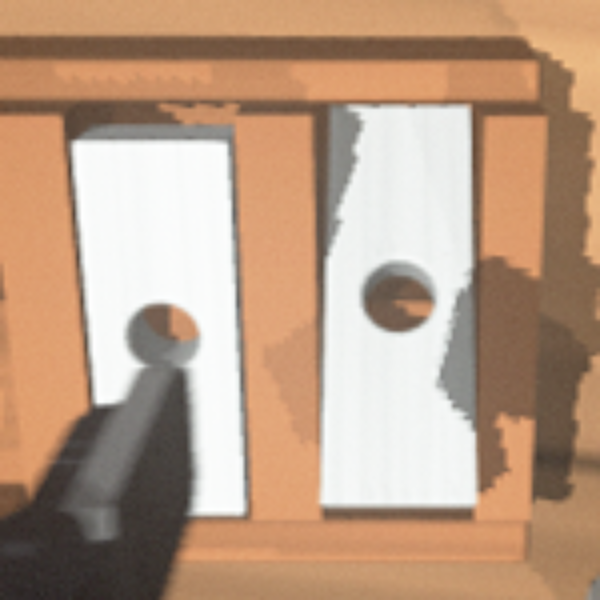

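Run:
```python
from h import *
print(ray('side',(273,120),.09),ray('scene',(343,191),.09), ray('scene',(244,237),.105),ray('side',(319,212),.105))
```

```text
[0.66805248 0.38870006 0.09      ] [0.6546085  0.39598536 0.09      ] [ 0.71046711 -0.01598378  0.105     ] [ 0.72270566 -0.02369835  0.105     ]
```

```bash
python3 -m jog '[{"x":0.035,"y":0.004,"z":0,"spin":0,"gripper":-0.6},{"x":0.073,"y":0.0086,"z":0,"spin":0,"gripper":-0.6},{"x":0.073,"y":0.0086,"z":-0.04,"spin":0,"gripper":-0.6},{"x":0.073,"y":0.0086,"z":-0.08,"spin":0,"gripper":-0.6},{"x":0.073,"y":0.0086,"z":-0.105,"spin":0,"gripper":-0.6},{"x":0.073,"y":0.0086,"z":-0.118,"spin":0,"gripper":-0.6},{"x":0.073,"y":0.0086,"z":-0.124,"spin":0,"gripper":-0.6},{"x":0.073,"y":0.0086,"z":-0.124,"spin":0,"gripper":1},{"x":0.073,"y":0.0086,"z":-0.124,"spin":0,"gripper":1},{"x":0.073,"y":0.0086,"z":-0.124,"spin":0,"gripper":1}]' 100
python3 -m jog '[{"x":0,"y":0,"z":0,"spin":0,"gripper":1},{"x":0,"y":0,"z":0,"spin":0,"gripper":1},{"x":0,"y":0,"z":0,"spin":0,"gripper":1},{"x":0,"y":0,"z":0,"spin":0,"gripper":1}]' 100
```

```text
t: 5.2
ee_pos: [0.575, 0.2874, 0.0604]
tool_rot: [-0.094, 1.566, 0.095]
ft_force: [-2.1, -1.1, -0.1]
finger_gap: 0.0377
t: 5.53
ee_pos: [0.5751, 0.2874, 0.0601]
tool_rot: [-0.094, 1.565, 0.095]
ft_force: [0.4, 1.0, 4.6]
finger_gap: 0.0374
```

```bash
python3 -m jog '[{"x":0,"y":0,"z":0.015,"spin":0,"gripper":1},{"x":0,"y":0,"z":0.04,"spin":0,"gripper":1},{"x":0,"y":0,"z":0.08,"spin":0,"gripper":1},{"x":0,"y":0,"z":0.12,"spin":0,"gripper":1},{"x":0,"y":0,"z":0.16,"spin":0,"gripper":1},{"x":-0.02,"y":-0.035,"z":0.18,"spin":0,"gripper":1},{"x":-0.04,"y":-0.07,"z":0.2,"spin":0,"gripper":1},{"x":-0.06,"y":-0.105,"z":0.22,"spin":0,"gripper":1},{"x":-0.075,"y":-0.14,"z":0.22,"spin":0,"gripper":1},{"x":-0.075,"y":-0.18,"z":0.22,"spin":0,"gripper":1}]' 100
python3 -m jog '[{"x":0,"y":-0.04,"z":0,"spin":0,"gripper":1},{"x":0,"y":-0.08,"z":0,"spin":0,"gripper":1},{"x":0,"y":-0.12,"z":0,"spin":0,"gripper":1},{"x":0,"y":-0.15,"z":0,"spin":0,"gripper":1},{"x":0,"y":-0.17,"z":0,"spin":0,"gripper":1},{"x":0,"y":-0.17,"z":0,"spin":0,"gripper":1},{"x":0,"y":-0.17,"z":0,"spin":0,"gripper":1}]' 100
python3 - <<'E'
from h import *
w=save('wrist','e_wrist.png')
np.savez('e.npz',**env.camera_model('wrist'))
E
```

```text
t: 6.37
ee_pos: [0.497, 0.1101, 0.2799]
tool_rot: [-0.097, 1.567, 0.097]
ft_force: [2.0, -0.9, -2.3]
finger_gap: 0.0375
t: 6.95
ee_pos: [0.4985, -0.0606, 0.2778]
tool_rot: [-0.092, 1.57, 0.093]
ft_force: [-0.6, -0.5, -1.0]
finger_gap: 0.0377
```

View pics/e_wrist.png

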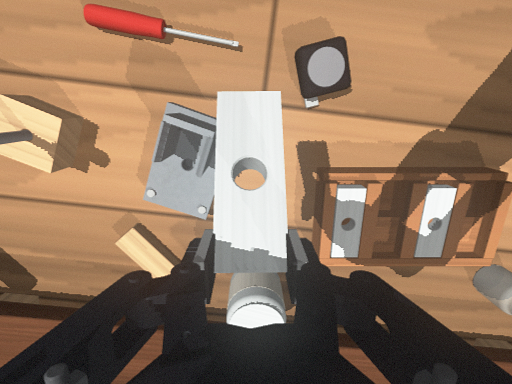

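Run:
```python
from h import *
im=cv2.imread('pics/e_wrist.png');cv2.imwrite('pics/e_crop.png',cv2.resize(im[95:225,135:225],None,fx=4.5,fy=4.5,interpolation=cv2.INTER_CUBIC))
m=dict(np.load('e.npz'))
A=ray('wrist',(151,193),.03,m);B=ray('wrist',(202,211),.03,m);H=ray('wrist',(188,164),.03,m);print(A,B,H,B-A,np.degrees(np.arctan2(-(B-A)[0],(B-A)[1])))
```

```text
[ 0.56423746 -0.20332032  0.03      ] [ 0.58429623 -0.12472609  0.03      ] [ 0.51293095 -0.14998745  0.03      ] [0.02005877 0.07859422 0.        ] -14.31735301520499
```

View pics/e_crop.png

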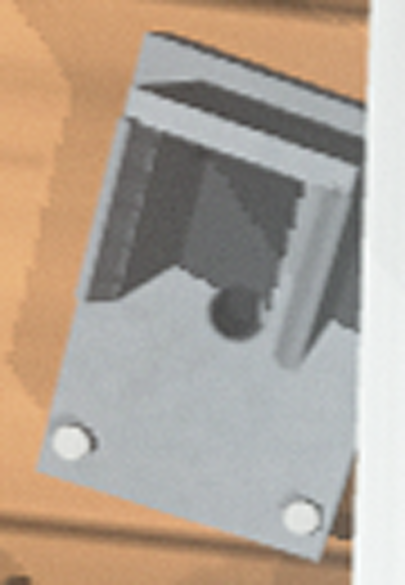

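Run:
```python
from h import *
m=dict(np.load('e.npz'))
for A,B in(((143.4,199.4),(206.6,220.1)),((151,193.2),(202,210))):
  A=ray('wrist',A,.03,m);B=ray('wrist',B,.03,m);d=(B-A);n=np.linalg.norm(d);d/=n
  x=np.array([d[1],-d[0],0]);print(n,np.degrees(np.arctan2(x[1],x[0])),(A+B)/2,(A+B)/2-.075*x)
print(ray('wrist',(187.7,164.3),.03,m))
# check lip tops: cheek far top tips
T=np.array([1,1])
# held plate
c=np.array([.4985,-.0606]);print([proj('wrist',[*(p),z],m).round() for p,z in(((.4985,-.0606),.297),)])
```

```text
0.1007460702085621 -13.059923032247566 [ 0.58730477 -0.16564628  0.03      ] [ 0.5142447  -0.14869853  0.03      ]
0.08053747721635258 -12.975708726722543 [ 0.57359925 -0.16407642  0.03      ] [ 0.50051435 -0.14723607  0.03      ]
[ 0.51343038 -0.15040115  0.03      ]
[array([249., 261.])]
```

Run:
```python
from h import *
m=dict(np.load('e.npz'))
T=np.array([.4985,-.0606,.2778]);x=np.array([.9928,.1201,0]);y=np.array([-.1201,.9928,0]);Z=np.array([0,0,1])
for a in(.4,.5,.6,.62,.7,.8):
  # rotate about grip point (far-end fixed pt: rel (5,16) centre of end) 
  X=np.cos(a)*x+np.sin(a)*Z;N=-np.sin(a)*x+np.cos(a)*Z
  e=T+.007*x+.016*Z  # end-face centre
  near=e-.11*X+.01*N; far=e+.01*N; h=e-.055*X+.01*N
  print(a,[proj('wrist',p,m).round().tolist() for p in(near+.02*y,near-.02*y,h,far+.02*y,far-.02*y)])
```

```text
0.4 [[286.0, 65.0], [212.0, 65.0], [249.0, 165.0], [289.0, 273.0], [210.0, 273.0]]
0.5 [[284.0, 75.0], [215.0, 75.0], [249.0, 166.0], [289.0, 271.0], [210.0, 271.0]]
0.6 [[281.0, 85.0], [217.0, 85.0], [249.0, 168.0], [289.0, 269.0], [210.0, 269.0]]
0.62 [[281.0, 87.0], [218.0, 88.0], [249.0, 168.0], [289.0, 269.0], [210.0, 269.0]]
0.7 [[280.0, 96.0], [219.0, 96.0], [249.0, 170.0], [289.0, 267.0], [210.0, 267.0]]
0.8 [[278.0, 107.0], [221.0, 107.0], [249.0, 173.0], [289.0, 265.0], [210.0, 265.0]]
```

```bash
python3 -m jog '[{"x":0.015,"y":-0.03,"z":0,"spin":-6,"gripper":1},{"x":0.03,"y":-0.06,"z":0,"spin":-12,"gripper":1},{"x":0.046,"y":-0.0966,"z":0,"spin":-18,"gripper":1},{"x":0.046,"y":-0.0966,"z":0,"spin":-20,"gripper":1},{"x":0.046,"y":-0.0966,"z":-0.03,"spin":-20,"gripper":1},{"x":0.046,"y":-0.0966,"z":-0.06,"spin":-20,"gripper":1},{"x":0.046,"y":-0.0966,"z":-0.085,"spin":-20,"gripper":1},{"x":0.046,"y":-0.0966,"z":-0.095,"spin":-20,"gripper":1},{"x":0.046,"y":-0.0966,"z":-0.095,"spin":-20,"gripper":1},{"x":0.046,"y":-0.0966,"z":-0.095,"spin":-20,"gripper":1}]' 100
python3 - <<'E'
from h import *
from scipy.spatial.transform import Rotation as Ro
w=save('wrist','f_wrist.png');s=env.state();print(s['ee_pos'],Ro.from_rotvec(s['tool_rot']).as_matrix()[:,1])
np.savez('f.npz',**env.camera_model('wrist'))
E
```

```text
t: 7.83
ee_pos: [0.5453, -0.1555, 0.1837]
tool_rot: [0.178, 1.564, -0.178]
ft_force: [0.3, -0.6, -0.8]
finger_gap: 0.0378
[ 0.54599906 -0.15602389  0.18484632] [ 2.25340739e-01  9.74279899e-01 -4.80002600e-04]
```

View pics/f_wrist.png

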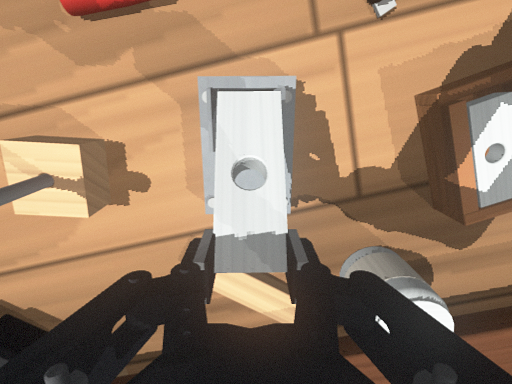

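The plate is held over the foot and looks parallel to it. The foot's near edge runs from about (200,78) to (296,76). I'll check the lateral offset.

Run:
```python
from h import *
m=dict(np.load('f.npz'))
h=np.array([.5135,-.150]);x=np.array([.974,-.225]);y=np.array([.225,.974])
for u,v,z in((-75,-50,30),(-75,50,30),(75,-50,30),(75,50,30),(-59,-30,102),(-59,30,102),(-69,30,102),(-69,-30,102),(-59,-26,104),(-59,26,104),(-10,26,104),(-10,-26,104)): print(u,v,z,proj('wrist',[*(h+(x*u+y*v)/1000),z/1000],m).round(1))
im=cv2.imread('pics/f_wrist.png');cv2.imwrite('pics/f_crop.png',cv2.resize(im[65:225,185:315],None,fx=4.5,fy=3.7,interpolation=cv2.INTER_CUBIC))
```

```text
-75 -50 30 [200.3  73.8]
-75 50 30 [299.   73.7]
75 -50 30 [207.4 211.5]
75 50 30 [292.2 211.5]
-59 -30 102 [210.9  85.8]
-59 30 102 [288.1  85.7]
-69 30 102 [288.6  71.7]
-69 -30 102 [210.4  71.8]
-59 -26 104 [215.8  85.6]
-59 26 104 [283.2  85.5]
-10 26 104 [281.1 149.1]
-10 -26 104 [218.1 149.1]
```

View pics/f_crop.png

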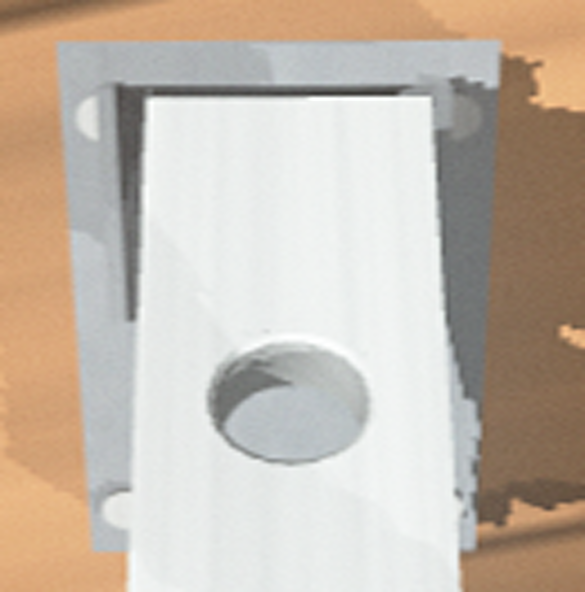

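```bash
python3 -m jog '[{"x":0.001,"y":-0.003,"z":0,"spin":0.4,"gripper":1},{"x":0.001,"y":-0.003,"z":-0.01,"spin":0.4,"gripper":1},{"x":0.001,"y":-0.003,"z":-0.02,"spin":0.4,"gripper":1},{"x":0.001,"y":-0.003,"z":-0.03,"spin":0.4,"gripper":1},{"x":0.001,"y":-0.003,"z":-0.04,"spin":0.4,"gripper":1},{"x":0.001,"y":-0.003,"z":-0.05,"spin":0.4,"gripper":1},{"x":0.001,"y":-0.003,"z":-0.06,"spin":0.4,"gripper":1},{"x":0.001,"y":-0.003,"z":-0.07,"spin":0.4,"gripper":1},{"x":0.001,"y":-0.003,"z":-0.08,"spin":0.4,"gripper":1},{"x":0.001,"y":-0.003,"z":-0.08,"spin":0.4,"gripper":1}]' 100
```

```text
t: 8.72
ee_pos: [0.5444, -0.1585, 0.1004]
tool_rot: [0.175, 1.568, -0.173]
ft_force: [-0.1, 0.5, -2.2]
finger_gap: 0.0379
```

```bash
python3 -m jog '[{"x":0,"y":0,"z":-0.006,"spin":0,"gripper":1},{"x":0,"y":0,"z":-0.012,"spin":0,"gripper":1},{"x":0.0027,"y":-0.0006,"z":-0.017,"spin":0,"gripper":1},{"x":0.0054,"y":-0.0012,"z":-0.022,"spin":0,"gripper":1},{"x":0.008,"y":-0.0018,"z":-0.027,"spin":0,"gripper":1},{"x":0.0107,"y":-0.0024,"z":-0.032,"spin":0,"gripper":1}]' 60
python3 -m jog '[{"x":0.0015,"y":-0.0003,"z":-0.005,"spin":0,"gripper":1},{"x":0.003,"y":-0.0007,"z":-0.01,"spin":0,"gripper":1},{"x":0.004,"y":-0.0009,"z":-0.015,"spin":0,"gripper":1},{"x":0.005,"y":-0.0011,"z":-0.019,"spin":0,"gripper":1},{"x":0.006,"y":-0.0014,"z":-0.023,"spin":0,"gripper":1},{"x":0.0066,"y":-0.0015,"z":-0.027,"spin":0,"gripper":1},{"x":0.0074,"y":-0.0016,"z":-0.031,"spin":0,"gripper":1},{"x":0.0074,"y":-0.0016,"z":-0.031,"spin":0,"gripper":1}]' 60
```

```text
t: 9.22
ee_pos: [0.5588, -0.1631, 0.0732]
tool_rot: [0.172, 1.56, -0.175]
ft_force: [-1.4, -3.7, 10.7]
finger_gap: 0.0379
t: 9.88
ee_pos: [0.5672, -0.165, 0.0422]
tool_rot: [0.172, 1.557, -0.176]
ft_force: [3.7, -1.2, 7.0]
finger_gap: 0.0381
```

```bash
python3 -m jog '[{"x":-0.001,"y":0,"z":-0.004,"spin":0,"gripper":1},{"x":-0.002,"y":0,"z":-0.007,"spin":0,"gripper":1},{"x":-0.002,"y":0,"z":-0.007,"spin":0,"gripper":0.5},{"x":-0.002,"y":0,"z":-0.007,"spin":0,"gripper":-0.2},{"x":-0.002,"y":0,"z":-0.007,"spin":0,"gripper":-0.2},{"x":-0.002,"y":0,"z":-0.007,"spin":0,"gripper":-0.2},{"x":-0.002,"y":0,"z":-0.007,"spin":0,"gripper":-0.2}]' 60
python3 -m jog '[{"x":0,"y":0,"z":0.02,"spin":0,"gripper":-0.2},{"x":0,"y":0,"z":0.06,"spin":0,"gripper":-0.2},{"x":0,"y":0,"z":0.1,"spin":0,"gripper":-0.2},{"x":0,"y":0,"z":0.14,"spin":0,"gripper":-1},{"x":0,"y":0,"z":0.17,"spin":0,"gripper":-1},{"x":0,"y":0,"z":0.17,"spin":0,"gripper":-1},{"x":0,"y":0,"z":0.17,"spin":0,"gripper":-1}]' 60
python3 - <<'E'
from h import *
w=save('wrist','g_wrist.png');np.savez('g.npz',**env.camera_model('wrist'));s=env.state();print(s['ee_pos'],s['ft_force'])
cv2.imwrite('pics/g_crop.png',cv2.resize(cv2.cvtColor(w,cv2.COLOR_RGB2BGR)[20:240,180:320],None,fx=3.5,fy=2.7,interpolation=cv2.INTER_CUBIC))
E
```

```text
t: 10.47
ee_pos: [0.5618, -0.1632, 0.0329]
tool_rot: [0.174, 1.564, -0.174]
ft_force: [-0.7, 0.2, 0.0]
finger_gap: 0.0513
t: 11.05
ee_pos: [0.5633, -0.1639, 0.2057]
tool_rot: [0.172, 1.559, -0.175]
ft_force: [-0.5, 0.3, -0.7]
finger_gap: 0.0852
[ 0.56203712 -0.16329718  0.20345432] [-0.38020233 -0.55944612 -0.24557897]
```

View pics/g_crop.png

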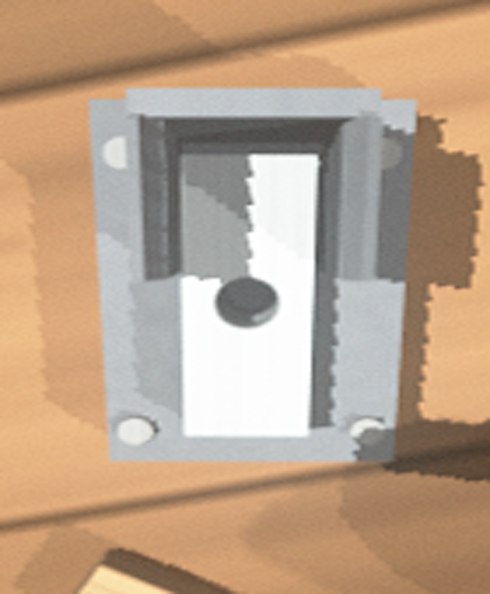

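Run:
```python
from h import *
m=dict(np.load('g.npz'))
f=lambda p,z:ray('wrist',(180+p[0]/3.5,20+p[1]/2.7),z,m)[:2]
a,b,c,d=[f(p,.03) for p in((90,99),(416,99),(110,461),(395,461))]
x=((c+d)-(a+b));print(np.linalg.norm(x)/2);x/=np.linalg.norm(x);y=np.array([-x[1],x[0]]);h=(c+d)/2-.075*x
h2=(a+b)/2+.075*x;print('foot',h,h2,np.degrees(np.arctan2(x[1],x[0])),np.linalg.norm(a-b),np.linalg.norm(c-d));h=(h+h2)/2
q=[f(p,.05) for p in((180,154),(319,154),(184,436),(310,436))]
for p in q:print(((p-h)@x*1000).round(1),((p-h)@y*1000).round(1))
p=f((247,301),.05);print('hole',(p-h)@x,(p-h)@y)
```

```text
0.14876408861893983
foot [ 0.51048226 -0.15022096] [ 0.51168821 -0.15049145] -12.642436818166098 0.09862261640104467 0.0995741048982959
-52.5 -21.2
-52.5 19.0
57.1 -22.3
57.1 18.5
hole 0.001540705250728673 -0.0019011065571804856
```

Plate 1 lies flat between the cheeks, with its hole about 2 mm off the foot hole, which is within the fit. Next is packer1.

```bash
python3 -m jog '[{"x":-0.005,"y":0.038,"z":0.02,"spin":2,"gripper":1},{"x":-0.01,"y":0.076,"z":0.02,"spin":5,"gripper":1},{"x":-0.015,"y":0.114,"z":0.02,"spin":8,"gripper":1},{"x":-0.02,"y":0.152,"z":0.02,"spin":11,"gripper":1},{"x":-0.025,"y":0.19,"z":0.02,"spin":14,"gripper":1},{"x":-0.03,"y":0.228,"z":0.02,"spin":16,"gripper":1},{"x":-0.04,"y":0.266,"z":0.02,"spin":18,"gripper":1},{"x":-0.05,"y":0.304,"z":0.01,"spin":19.5,"gripper":1},{"x":-0.053,"y":0.342,"z":0,"spin":19.5,"gripper":1},{"x":-0.053,"y":0.378,"z":-0.02,"spin":19.5,"gripper":1}]' 100
python3 -m jog '[{"x":0,"y":0,"z":-0.03,"spin":0,"gripper":1},{"x":0,"y":0,"z":-0.06,"spin":0,"gripper":1},{"x":0,"y":0,"z":-0.09,"spin":0,"gripper":1},{"x":0,"y":0,"z":-0.11,"spin":0,"gripper":1},{"x":0,"y":0,"z":-0.11,"spin":0,"gripper":1},{"x":0,"y":0,"z":-0.11,"spin":0,"gripper":1}]' 100
```

```text
t: 11.93
ee_pos: [0.5079, 0.2168, 0.1826]
tool_rot: [-0.094, 1.569, 0.094]
ft_force: [0.9, 0.2, 0.3]
finger_gap: -0.0001
t: 12.43
ee_pos: [0.5067, 0.2142, 0.0707]
tool_rot: [-0.094, 1.575, 0.093]
ft_force: [0.1, 0.5, 0.2]
finger_gap: -0.0002
```

```bash
python3 -m jog '[{"x":0.001,"y":0,"z":-0.01,"spin":0,"gripper":1},{"x":0.001,"y":0,"z":-0.016,"spin":0,"gripper":1},{"x":0.001,"y":0,"z":-0.022,"spin":0,"gripper":1},{"x":0.001,"y":0,"z":-0.028,"spin":0,"gripper":1},{"x":0.001,"y":0,"z":-0.034,"spin":0,"gripper":1},{"x":0.001,"y":0,"z":-0.039,"spin":0,"gripper":1},{"x":0.001,"y":0,"z":-0.039,"spin":0,"gripper":1},{"x":0.001,"y":0,"z":-0.039,"spin":0,"gripper":1}]' 60
python3 -m jog '[{"x":0,"y":0,"z":0.03,"spin":0,"gripper":1},{"x":0,"y":0,"z":0.07,"spin":0,"gripper":1},{"x":0,"y":0,"z":0.11,"spin":0,"gripper":-1},{"x":0,"y":0,"z":0.15,"spin":0,"gripper":-1},{"x":0,"y":0,"z":0.15,"spin":0,"gripper":-1},{"x":0,"y":0,"z":0.15,"spin":0,"gripper":-1},{"x":0,"y":0,"z":0.15,"spin":0,"gripper":-1}]' 60
python3 - <<'E'
from h import *
w=save('wrist','i_wrist.png');print(env.state()['ee_pos'])
hsv=cv2.cvtColor(w,cv2.COLOR_RGB2HSV);M=((hsv[...,1]<60)&(hsv[...,2]>110)).astype(np.uint8)
c=M[:,225:276].mean(1);r=np.nonzero(c>.5)[0];print(r.min(),r.max(),r.tolist()[:3],len(r))
c=np.array([.5508,.2195]);x=np.array([.9928,.1201]);y=np.array([-.1201,.9928])
P=lambda u,v,z:proj('wrist',[*(c+(x*u+y*v)/1000),z/1000]).round(0).tolist()
print('flat',P(-55,0,54),P(55,0,54),'tip',P(-57,0,20),P(33,0,84))
E
```

```text
t: 13.1
ee_pos: [0.5099, 0.2147, 0.0341]
tool_rot: [-0.093, 1.569, 0.093]
ft_force: [-1.8, -1.2, 1.6]
finger_gap: -0.0002
t: 13.68
ee_pos: [0.5098, 0.2146, 0.1839]
tool_rot: [-0.093, 1.569, 0.093]
ft_force: [-0.1, -1.1, -0.8]
finger_gap: 0.0603
[0.5091106  0.21450969 0.18286304]
164 263 [164, 165, 166] 92
flat [251.0, 172.0] [251.0, 265.0] tip [251.0, 163.0] [251.0, 263.0]
```

```bash
python3 -m jog '[{"x":0.035,"y":0.004,"z":0,"spin":0,"gripper":-0.6},{"x":0.0735,"y":0.0092,"z":0,"spin":0,"gripper":-0.6},{"x":0.0735,"y":0.0092,"z":-0.04,"spin":0,"gripper":-0.6},{"x":0.0735,"y":0.0092,"z":-0.08,"spin":0,"gripper":-0.6},{"x":0.0735,"y":0.0092,"z":-0.105,"spin":0,"gripper":-0.6},{"x":0.0735,"y":0.0092,"z":-0.118,"spin":0,"gripper":-0.6},{"x":0.0735,"y":0.0092,"z":-0.125,"spin":0,"gripper":-0.6},{"x":0.0735,"y":0.0092,"z":-0.125,"spin":0,"gripper":1},{"x":0.0735,"y":0.0092,"z":-0.125,"spin":0,"gripper":1},{"x":0.0735,"y":0.0092,"z":-0.125,"spin":0,"gripper":1}]' 100
python3 -m jog '[{"x":0,"y":0,"z":0,"spin":0,"gripper":1},{"x":0,"y":0,"z":0,"spin":0,"gripper":1},{"x":0,"y":0,"z":0,"spin":0,"gripper":1},{"x":0,"y":0,"z":0.015,"spin":0,"gripper":1},{"x":0,"y":0,"z":0.04,"spin":0,"gripper":1},{"x":0,"y":0,"z":0.08,"spin":0,"gripper":1},{"x":0,"y":0,"z":0.12,"spin":0,"gripper":1},{"x":0,"y":0,"z":0.16,"spin":0,"gripper":1},{"x":0,"y":-0.01,"z":0.18,"spin":0,"gripper":1}]' 100
```

```text
t: 14.57
ee_pos: [0.5848, 0.2242, 0.0612]
tool_rot: [-0.093, 1.566, 0.094]
ft_force: [-1.7, -0.0, -0.8]
finger_gap: 0.0374
t: 15.32
ee_pos: [0.5853, 0.2155, 0.2455]
tool_rot: [-0.093, 1.561, 0.096]
ft_force: [1.6, -0.3, -1.0]
finger_gap: 0.0378
```

```bash
python3 -m jog '[{"x":-0.004,"y":-0.038,"z":0,"spin":-2,"gripper":1},{"x":-0.008,"y":-0.076,"z":0,"spin":-5,"gripper":1},{"x":-0.012,"y":-0.114,"z":0,"spin":-8,"gripper":1},{"x":-0.016,"y":-0.152,"z":0,"spin":-11,"gripper":1},{"x":-0.02,"y":-0.19,"z":0,"spin":-14,"gripper":1},{"x":-0.024,"y":-0.228,"z":0,"spin":-16,"gripper":1},{"x":-0.028,"y":-0.266,"z":0,"spin":-18,"gripper":1},{"x":-0.034,"y":-0.304,"z":0,"spin":-19.5,"gripper":1},{"x":-0.038,"y":-0.342,"z":0,"spin":-19.5,"gripper":1},{"x":-0.038,"y":-0.3745,"z":-0.01,"spin":-19.5,"gripper":1}]' 100
python3 -m jog '[{"x":0,"y":0,"z":-0.02,"spin":0,"gripper":1},{"x":0,"y":0,"z":-0.025,"spin":0,"gripper":1},{"x":0,"y":0,"z":-0.025,"spin":0,"gripper":1}]' 100
python3 - <<'E'
from h import *
w=save('wrist','j_wrist.png');np.savez('j.npz',**env.camera_model('wrist'));s=env.state();print(s['ee_pos'],s['tool_rot'])
cv2.imwrite('pics/j_crop.png',cv2.resize(cv2.cvtColor(w,cv2.COLOR_RGB2BGR)[40:240,180:320],None,fx=3.5,fy=2.9,interpolation=cv2.INTER_CUBIC))
E
```

```text
t: 16.15
ee_pos: [0.5457, -0.1636, 0.2314]
tool_rot: [0.173, 1.56, -0.176]
ft_force: [1.0, -0.3, -1.4]
finger_gap: 0.0374
t: 16.4
ee_pos: [0.5439, -0.1599, 0.2021]
tool_rot: [0.176, 1.568, -0.173]
ft_force: [-1.0, 0.4, -2.8]
finger_gap: 0.0372
[ 0.54481981 -0.15965591  0.20345386] [ 0.17466969  1.56603107 -0.17263056]
```

View pics/j_crop.png

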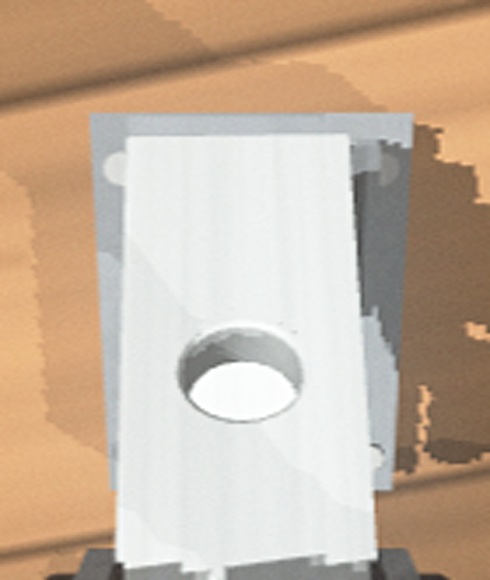

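```bash
cat > rel.py <<'E'
from h import *
# u of plate's near-top edge and foot's near/far edge, for a crop's rows; a scaled crop (x0,y0,fx,fy)
def rel(npz,near,far,plate,tcpz,off=-.0426):
    m=dict(np.load(npz)); x=np.array([.9758,-.2187])
    c=250
    a=ray('wrist',(c,near),.03,m)[:2]@x;b=ray('wrist',(c,far),.03,m)[:2]@x;h=(a+b)/2
    p=ray('wrist',(c,plate),tcpz+off,m)[:2]@x
    print('base len',b-a,'plate near-top u',p-h)
E
python3 - <<'E'
from rel import *
rel('f.npz',76.1,213.6,90.7,.185)
rel('j.npz',79,40+490/2.9,86.5,.2035)
E
```

```text
base len 0.1504305681162203 plate near-top u -0.05579445017887841
base len 0.15065284376059285 plate near-top u -0.0589489061221829
```

```bash
python3 -m jog '[{"x":0.004,"y":0.001,"z":0,"spin":-1,"gripper":1},{"x":0.004,"y":0.001,"z":-0.01,"spin":-1,"gripper":1},{"x":0.004,"y":0.001,"z":-0.02,"spin":-1,"gripper":1},{"x":0.004,"y":0.001,"z":-0.03,"spin":-1,"gripper":1},{"x":0.004,"y":0.001,"z":-0.04,"spin":-1,"gripper":1},{"x":0.004,"y":0.001,"z":-0.05,"spin":-1,"gripper":1},{"x":0.004,"y":0.001,"z":-0.06,"spin":-1,"gripper":1},{"x":0.004,"y":0.001,"z":-0.07,"spin":-1,"gripper":1},{"x":0.004,"y":0.001,"z":-0.083,"spin":-1,"gripper":1},{"x":0.004,"y":0.001,"z":-0.083,"spin":-1,"gripper":1}]' 100
```

```text
t: 17.28
ee_pos: [0.5477, -0.1588, 0.1178]
tool_rot: [0.189, 1.567, -0.186]
ft_force: [-0.4, 1.0, -2.2]
finger_gap: 0.0374
```

```bash
python3 -m jog '[{"x":0,"y":0,"z":-0.006,"spin":0,"gripper":1},{"x":0,"y":0,"z":-0.012,"spin":0,"gripper":1},{"x":0.002,"y":-0.0005,"z":-0.017,"spin":0,"gripper":1},{"x":0.004,"y":-0.001,"z":-0.022,"spin":0,"gripper":1},{"x":0.0065,"y":-0.0015,"z":-0.027,"spin":0,"gripper":1},{"x":0.009,"y":-0.002,"z":-0.032,"spin":0,"gripper":1}]' 60
python3 -m jog '[{"x":0.0015,"y":-0.0003,"z":-0.005,"spin":0,"gripper":1},{"x":0.003,"y":-0.0007,"z":-0.01,"spin":0,"gripper":1},{"x":0.004,"y":-0.0009,"z":-0.015,"spin":0,"gripper":1},{"x":0.005,"y":-0.0011,"z":-0.019,"spin":0,"gripper":1},{"x":0.006,"y":-0.0014,"z":-0.023,"spin":0,"gripper":1},{"x":0.0066,"y":-0.0015,"z":-0.027,"spin":0,"gripper":1},{"x":0.0066,"y":-0.0015,"z":-0.031,"spin":0,"gripper":1},{"x":0.0066,"y":-0.0015,"z":-0.031,"spin":0,"gripper":1}]' 60
```

```text
t: 17.78
ee_pos: [0.5616, -0.1635, 0.0921]
tool_rot: [0.185, 1.556, -0.19]
ft_force: [5.7, 2.1, 10.4]
finger_gap: 0.038
t: 18.45
ee_pos: [0.5687, -0.1648, 0.0607]
tool_rot: [0.185, 1.555, -0.189]
ft_force: [6.1, -0.6, 8.9]
finger_gap: 0.0379
```

```bash
python3 -m jog '[{"x":-0.001,"y":0,"z":-0.004,"spin":0,"gripper":1},{"x":-0.002,"y":0,"z":-0.007,"spin":0,"gripper":1},{"x":-0.002,"y":0,"z":-0.007,"spin":0,"gripper":0.5},{"x":-0.002,"y":0,"z":-0.007,"spin":0,"gripper":-0.2},{"x":-0.002,"y":0,"z":-0.007,"spin":0,"gripper":-0.2},{"x":-0.002,"y":0,"z":-0.007,"spin":0,"gripper":-0.2},{"x":-0.002,"y":0,"z":-0.007,"spin":0,"gripper":-0.2}]' 60
python3 -m jog '[{"x":0,"y":0,"z":0.02,"spin":0,"gripper":-0.2},{"x":0,"y":0,"z":0.06,"spin":0,"gripper":-0.2},{"x":0,"y":0,"z":0.1,"spin":0,"gripper":-0.2},{"x":0,"y":0,"z":0.14,"spin":0,"gripper":-1},{"x":0,"y":0,"z":0.15,"spin":1,"gripper":-1},{"x":0,"y":0,"z":0.15,"spin":1,"gripper":-1},{"x":0,"y":0,"z":0.15,"spin":1,"gripper":-1}]' 60
python3 - <<'E'
from h import *
w=save('wrist','k_wrist.png');np.savez('k.npz',**env.camera_model('wrist'));s=env.state();print(s['ee_pos'],s['ft_force'])
cv2.imwrite('pics/k_crop.png',cv2.resize(cv2.cvtColor(w,cv2.COLOR_RGB2BGR)[20:240,180:320],None,fx=3.5,fy=2.7,interpolation=cv2.INTER_CUBIC))
E
```

```text
t: 19.03
ee_pos: [0.5629, -0.1629, 0.051]
tool_rot: [0.188, 1.563, -0.187]
ft_force: [-0.5, -0.4, -0.3]
finger_gap: 0.0512
t: 19.62
ee_pos: [0.5633, -0.1632, 0.2016]
tool_rot: [0.174, 1.563, -0.174]
ft_force: [1.2, -0.3, -1.3]
finger_gap: 0.0854
[ 0.56237579 -0.16274783  0.19994096] [-1.0136537  -0.01705209  0.59816848]
```

View pics/k_crop.png

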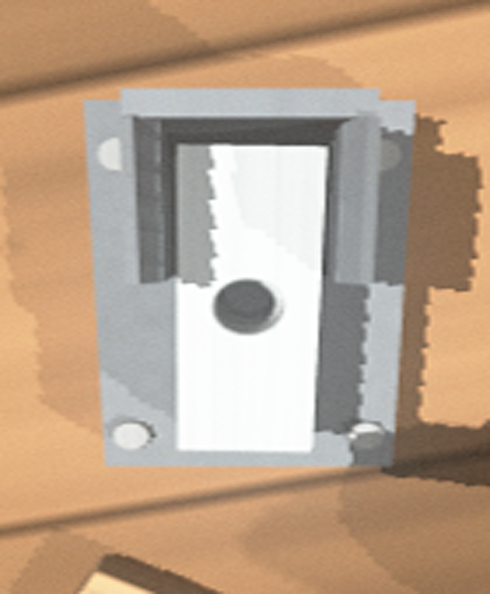

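Plate 2 is flat on plate 1 with the holes aligned. Next is packer3.

```bash
python3 -m jog '[{"x":-0.005,"y":0.037,"z":0.02,"spin":3,"gripper":1},{"x":-0.01,"y":0.074,"z":0.02,"spin":7,"gripper":1},{"x":-0.015,"y":0.11,"z":0.02,"spin":11,"gripper":1},{"x":-0.02,"y":0.148,"z":0.02,"spin":15,"gripper":1},{"x":-0.025,"y":0.185,"z":0.02,"spin":18,"gripper":1},{"x":-0.03,"y":0.22,"z":0.01,"spin":19.5,"gripper":1},{"x":-0.038,"y":0.25,"z":-0.02,"spin":19.5,"gripper":1},{"x":-0.038,"y":0.25,"z":-0.06,"spin":19.5,"gripper":1},{"x":-0.038,"y":0.25,"z":-0.09,"spin":19.5,"gripper":1},{"x":-0.038,"y":0.25,"z":-0.1,"spin":19.5,"gripper":1}]' 100
python3 -m jog '[{"x":0,"y":0,"z":-0.015,"spin":0,"gripper":1},{"x":0,"y":0,"z":-0.028,"spin":0,"gripper":1},{"x":0,"y":0,"z":-0.028,"spin":0,"gripper":1},{"x":0,"y":0,"z":-0.028,"spin":0,"gripper":1}]' 100
```

```text
t: 20.5
ee_pos: [0.5194, 0.088, 0.0942]
tool_rot: [-0.094, 1.581, 0.096]
ft_force: [-1.5, 0.0, -1.1]
finger_gap: -0.0
t: 20.83
ee_pos: [0.5243, 0.0866, 0.0724]
tool_rot: [-0.093, 1.572, 0.093]
ft_force: [0.1, -0.5, 0.1]
finger_gap: -0.0001
```

```bash
python3 -m jog '[{"x":0,"y":0.001,"z":-0.012,"spin":0,"gripper":1},{"x":0,"y":0.001,"z":-0.018,"spin":0,"gripper":1},{"x":0,"y":0.001,"z":-0.024,"spin":0,"gripper":1},{"x":0,"y":0.001,"z":-0.03,"spin":0,"gripper":1},{"x":0,"y":0.001,"z":-0.035,"spin":0,"gripper":1},{"x":0,"y":0.001,"z":-0.039,"spin":0,"gripper":1},{"x":0,"y":0.001,"z":-0.039,"spin":0,"gripper":1},{"x":0,"y":0.001,"z":-0.039,"spin":0,"gripper":1}]' 60
python3 -m jog '[{"x":0,"y":0,"z":0.03,"spin":0,"gripper":1},{"x":0,"y":0,"z":0.07,"spin":0,"gripper":1},{"x":0,"y":0,"z":0.11,"spin":0,"gripper":-1},{"x":0,"y":0,"z":0.15,"spin":0,"gripper":-1},{"x":0,"y":0,"z":0.15,"spin":0,"gripper":-1},{"x":0,"y":0,"z":0.15,"spin":0,"gripper":-1},{"x":0,"y":0,"z":0.15,"spin":0,"gripper":-1}]' 60
python3 - <<'E'
from h import *
w=save('wrist','l_wrist.png');print(env.state()['ee_pos'])
hsv=cv2.cvtColor(w,cv2.COLOR_RGB2HSV);M=((hsv[...,1]<60)&(hsv[...,2]>110)).astype(np.uint8)
c=M[:,230:271].mean(1);r=np.nonzero(c>.5)[0];print(r.min(),r.max(),len(r))
q=np.nonzero(M[175:195].mean(0)>.7)[0];print(q.min(),q.max(),len(q))
c=np.array([.5658,.0935]);x=np.array([.9928,.1201]);y=np.array([-.1201,.9928])
P=lambda u,v,z:proj('wrist',[*(c+(x*u+y*v)/1000),z/1000]).round(0).tolist()
print('flat',P(-55,0,54),P(55,0,54),'tip',P(-57,-20,20),P(-57,20,20),P(33,0,84))
E
```

```text
t: 21.5
ee_pos: [0.5249, 0.0879, 0.0341]
tool_rot: [-0.094, 1.569, 0.093]
ft_force: [-1.3, -0.3, 1.9]
finger_gap: 0.0001
t: 22.08
ee_pos: [0.525, 0.0879, 0.1841]
tool_rot: [-0.093, 1.568, 0.093]
ft_force: [-0.6, -0.1, -0.5]
finger_gap: 0.0605
[0.52423236 0.08794827 0.18297414]
164 264 101
0 267 110
flat [251.0, 172.0] [251.0, 265.0] tip [234.0, 163.0] [268.0, 163.0] [251.0, 263.0]
```

```bash
python3 -m jog '[{"x":0.035,"y":0.004,"z":0,"spin":0,"gripper":-0.6},{"x":0.071,"y":0.0094,"z":0,"spin":0,"gripper":-0.6},{"x":0.071,"y":0.0094,"z":-0.04,"spin":0,"gripper":-0.6},{"x":0.071,"y":0.0094,"z":-0.08,"spin":0,"gripper":-0.6},{"x":0.071,"y":0.0094,"z":-0.105,"spin":0,"gripper":-0.6},{"x":0.071,"y":0.0094,"z":-0.118,"spin":0,"gripper":-0.6},{"x":0.071,"y":0.0094,"z":-0.125,"spin":0,"gripper":-0.6},{"x":0.071,"y":0.0094,"z":-0.125,"spin":0,"gripper":1},{"x":0.071,"y":0.0094,"z":-0.125,"spin":0,"gripper":1},{"x":0.071,"y":0.0094,"z":-0.125,"spin":0,"gripper":1}]' 100
python3 -m jog '[{"x":0,"y":0,"z":0,"spin":0,"gripper":1},{"x":0,"y":0,"z":0,"spin":0,"gripper":1},{"x":0,"y":0,"z":0,"spin":0,"gripper":1},{"x":0,"y":0,"z":0.015,"spin":0,"gripper":1},{"x":0,"y":0,"z":0.04,"spin":0,"gripper":1},{"x":0,"y":0,"z":0.08,"spin":0,"gripper":1},{"x":0,"y":0,"z":0.12,"spin":0,"gripper":1},{"x":0,"y":0,"z":0.16,"spin":0,"gripper":1},{"x":0,"y":-0.01,"z":0.18,"spin":0,"gripper":1}]' 100
```

```text
t: 22.97
ee_pos: [0.5974, 0.0973, 0.0612]
tool_rot: [-0.094, 1.566, 0.093]
ft_force: [-1.5, -0.2, -0.6]
finger_gap: 0.0374
t: 23.72
ee_pos: [0.598, 0.0886, 0.2454]
tool_rot: [-0.095, 1.561, 0.095]
ft_force: [2.3, 0.3, -1.8]
finger_gap: 0.0378
```

```bash
python3 -m jog '[{"x":-0.008,"y":-0.037,"z":0,"spin":-3,"gripper":1},{"x":-0.016,"y":-0.074,"z":0,"spin":-7,"gripper":1},{"x":-0.024,"y":-0.11,"z":0,"spin":-11,"gripper":1},{"x":-0.032,"y":-0.148,"z":0,"spin":-15,"gripper":1},{"x":-0.04,"y":-0.185,"z":0,"spin":-18,"gripper":1},{"x":-0.048,"y":-0.22,"z":-0.01,"spin":-19.5,"gripper":1},{"x":-0.051,"y":-0.247,"z":-0.02,"spin":-19.5,"gripper":1},{"x":-0.051,"y":-0.247,"z":-0.02,"spin":-19.5,"gripper":1},{"x":-0.051,"y":-0.247,"z":-0.02,"spin":-19.5,"gripper":1}]' 100
python3 - <<'E'
from h import *
w=save('wrist','n_wrist.png');np.savez('n.npz',**env.camera_model('wrist'));s=env.state();print(s['ee_pos'],s['tool_rot'])
cv2.imwrite('pics/n_crop.png',cv2.resize(cv2.cvtColor(w,cv2.COLOR_RGB2BGR)[40:240,180:320],None,fx=3.5,fy=2.9,interpolation=cv2.INTER_CUBIC))
E
```

```text
t: 24.47
ee_pos: [0.5443, -0.1608, 0.2184]
tool_rot: [0.177, 1.565, -0.176]
ft_force: [0.2, 0.0, -2.6]
finger_gap: 0.0375
[ 0.5448389  -0.15975045  0.21900516] [ 0.17550305  1.56418868 -0.1742718 ]
```

View pics/n_crop.png

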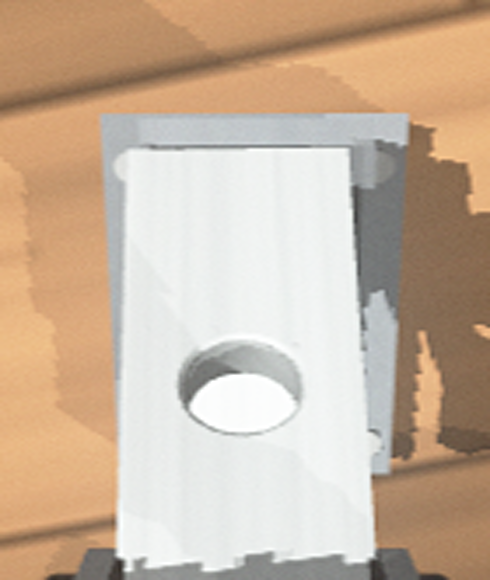

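Run:
```python
from rel import *
rel('n.npz',79.3,203.1,91.7,.219)
m=dict(np.load('k.npz'))
f=lambda p,z:ray('wrist',(180+p[0]/3.5,20+p[1]/2.7),z,m)[:2]
a,b,c,d=[f(p,.03) for p in((84,99),(415,99),(105,466),(395,466))]
x=((c+d)-(a+b));x/=np.linalg.norm(x);y=np.array([-x[1],x[0]]);h=(a+b+c+d)/4
for p in((177,143),(329,143),(177,451),(314,451)):
  p=f(p,.07);print(((p-h)@x*1000).round(1),((p-h)@y*1000).round(1))
```

```text
base len 0.14959786094638178 plate near-top u -0.05446904819575582
-54.7 -19.5
-54.6 20.9
55.9 -22.1
56.0 19.0
```

```bash
python3 -m jog '[{"x":0.0005,"y":0.002,"z":0,"spin":-1.1,"gripper":1},{"x":0.0005,"y":0.002,"z":-0.01,"spin":-1.1,"gripper":1},{"x":0.0005,"y":0.002,"z":-0.02,"spin":-1.1,"gripper":1},{"x":0.0005,"y":0.002,"z":-0.03,"spin":-1.1,"gripper":1},{"x":0.0005,"y":0.002,"z":-0.04,"spin":-1.1,"gripper":1},{"x":0.0005,"y":0.002,"z":-0.05,"spin":-1.1,"gripper":1},{"x":0.0005,"y":0.002,"z":-0.06,"spin":-1.1,"gripper":1},{"x":0.0005,"y":0.002,"z":-0.07,"spin":-1.1,"gripper":1},{"x":0.0005,"y":0.002,"z":-0.08,"spin":-1.1,"gripper":1},{"x":0.0005,"y":0.002,"z":-0.08,"spin":-1.1,"gripper":1}]' 100
```

```text
t: 25.35
ee_pos: [0.5442, -0.157, 0.1364]
tool_rot: [0.19, 1.566, -0.188]
ft_force: [-1.0, 0.8, -2.5]
finger_gap: 0.0377
```

```bash
python3 -m jog '[{"x":0,"y":0,"z":-0.006,"spin":0,"gripper":1},{"x":0,"y":0,"z":-0.012,"spin":0,"gripper":1},{"x":0.002,"y":-0.0005,"z":-0.017,"spin":0,"gripper":1},{"x":0.004,"y":-0.001,"z":-0.022,"spin":0,"gripper":1},{"x":0.0065,"y":-0.0015,"z":-0.027,"spin":0,"gripper":1},{"x":0.009,"y":-0.002,"z":-0.032,"spin":0,"gripper":1}]' 60
python3 -m jog '[{"x":0.0015,"y":-0.0003,"z":-0.005,"spin":0,"gripper":1},{"x":0.003,"y":-0.0007,"z":-0.01,"spin":0,"gripper":1},{"x":0.004,"y":-0.0009,"z":-0.015,"spin":0,"gripper":1},{"x":0.005,"y":-0.0011,"z":-0.019,"spin":0,"gripper":1},{"x":0.0055,"y":-0.0013,"z":-0.023,"spin":0,"gripper":1},{"x":0.0058,"y":-0.0014,"z":-0.027,"spin":0,"gripper":1},{"x":0.0058,"y":-0.0014,"z":-0.031,"spin":0,"gripper":1},{"x":0.0058,"y":-0.0014,"z":-0.031,"spin":0,"gripper":1}]' 60
```

```text
t: 25.85
ee_pos: [0.5584, -0.1618, 0.1107]
tool_rot: [0.186, 1.554, -0.191]
ft_force: [5.3, -0.0, 10.2]
finger_gap: 0.0379
t: 26.52
ee_pos: [0.5634, -0.1626, 0.0784]
tool_rot: [0.187, 1.556, -0.191]
ft_force: [4.3, -1.3, 5.7]
finger_gap: 0.0373
```

```bash
python3 -m jog '[{"x":-0.0005,"y":0,"z":-0.004,"spin":0,"gripper":1},{"x":-0.001,"y":0,"z":-0.006,"spin":0,"gripper":1},{"x":-0.001,"y":0,"z":-0.006,"spin":0,"gripper":0.5},{"x":-0.001,"y":0,"z":-0.006,"spin":0,"gripper":-0.2},{"x":-0.001,"y":0,"z":-0.006,"spin":0,"gripper":-0.2},{"x":-0.001,"y":0,"z":-0.006,"spin":0,"gripper":-0.2},{"x":-0.001,"y":0,"z":-0.006,"spin":0,"gripper":-0.2}]' 60
python3 -m jog '[{"x":0,"y":0,"z":0.02,"spin":0,"gripper":-0.2},{"x":0,"y":0,"z":0.06,"spin":0,"gripper":-0.2},{"x":0,"y":0,"z":0.1,"spin":0,"gripper":-0.2},{"x":0,"y":0,"z":0.14,"spin":0,"gripper":-1},{"x":0,"y":0,"z":0.15,"spin":1,"gripper":-1},{"x":0,"y":0,"z":0.15,"spin":1,"gripper":-1},{"x":0,"y":0,"z":0.15,"spin":1,"gripper":-1}]' 60
python3 - <<'E'
from h import *
w=save('wrist','o_wrist.png');np.savez('o.npz',**env.camera_model('wrist'));s=env.state();print(s['ee_pos'],s['ft_force'])
b=save('side','o_side.png')
A=cv2.resize(cv2.cvtColor(w,cv2.COLOR_RGB2BGR)[20:240,180:320],None,fx=3,fy=2.7,interpolation=cv2.INTER_CUBIC)
B=cv2.resize(cv2.cvtColor(b,cv2.COLOR_RGB2BGR)[235:384,200:290],None,fx=4,fy=4,interpolation=cv2.INTER_CUBIC)[:594]
cv2.imwrite('pics/o_crop.png',np.hstack([A[:594],B]))
for l in('pin_head','stand'):
  for cam in('side','scene'):
    if cam=='scene' : env.read_camera('scene')
    print(l,cam,[(round(d['confidence'],2),[int(v) for v in d['bbox']]) for d in env.cut_out(cam,l)[:2]])
E
```

```text
t: 27.1
ee_pos: [0.5591, -0.1609, 0.0699]
tool_rot: [0.189, 1.563, -0.189]
ft_force: [-0.0, -0.4, -0.2]
finger_gap: 0.0512
t: 27.68
ee_pos: [0.5595, -0.1611, 0.2204]
tool_rot: [0.175, 1.563, -0.176]
ft_force: [0.2, 0.5, -1.4]
finger_gap: 0.0851
[ 0.55868536 -0.16073331  0.21887058] [-0.58044401  0.28330009 -1.5628551 ]
pin_head side [(0.88, [244, 324, 255, 360])]
pin_head scene [(0.43, [116, 210, 128, 234])]
stand side [(0.93, [232, 337, 271, 382])]
stand scene [(0.75, [117, 221, 142, 249])]
```

View pics/o_crop.png

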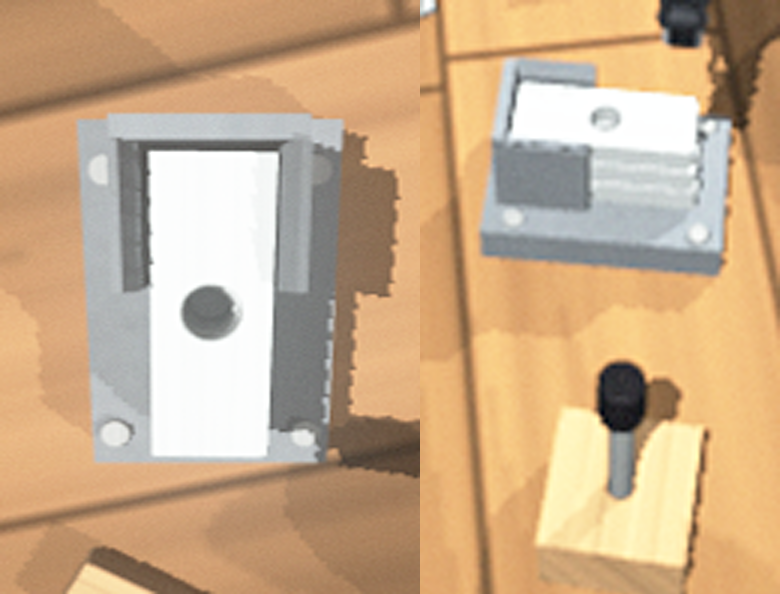

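All three plates are stacked flat with their holes in line. The head of the pin in its stand is near (249,330) in the side view. I'll work out the pin and stack-hole positions and go above the pin.

Run:
```python
from h import *
m=dict(np.load('o.npz'))
print('stackhole wrist',ray('wrist',(250.3,135.6),.09,m).round(4))
f=lambda p,z:ray('wrist',(180+p[0]/3,20+p[1]/2.7),z,m)[:2]
a,b,c,d=[f(p,.03) for p in((78,121),(344,121),(95,462),(327,462))];print('foot',(a+b+c+d)/4)
s=env.camera_model('side');c=env.camera_model('scene')
# triangulate head centre & stack hole
def tri(p,q):
    P=[np.array(k['intrinsics'])@np.c_[np.array(k['R']),np.array(k['t'])] for k in(s,c)]
    X=cv2.triangulatePoints(P[0],P[1],np.array(p,float).reshape(2,1),np.array(q,float).reshape(2,1));return (X[:3]/X[3]).ravel().round(4)
print('head',tri((200+203/4-0.3,235+395/4),(120,214)), ray('side',(250,334),.153),ray('scene',(120,214),.153))
print('side hole',ray('side',(200+185/4,235+119/4),.09))
```

```text
stackhole wrist [ 0.5103 -0.1504  0.09  ]
foot [ 0.5122612  -0.15075395]
head [ 0.4951 -0.3628  0.149 ] [ 0.49457303 -0.36677033  0.153     ] [ 0.49695439 -0.36091703  0.153     ]
side hole [ 0.5133321  -0.15460176  0.09      ]
```

```bash
python3 -m jog '[{"x":-0.015,"y":-0.03,"z":0.03,"spin":0,"gripper":-1},{"x":-0.03,"y":-0.06,"z":0.06,"spin":0,"gripper":-1},{"x":-0.045,"y":-0.09,"z":0.08,"spin":0,"gripper":-1},{"x":-0.06,"y":-0.12,"z":0.08,"spin":0,"gripper":-1},{"x":-0.075,"y":-0.15,"z":0.08,"spin":0,"gripper":-1},{"x":-0.085,"y":-0.18,"z":0.08,"spin":0,"gripper":-1},{"x":-0.085,"y":-0.203,"z":0.08,"spin":0,"gripper":-1},{"x":-0.085,"y":-0.203,"z":0.08,"spin":0,"gripper":-1},{"x":-0.085,"y":-0.203,"z":0.08,"spin":0,"gripper":-1}]' 60
python3 - <<'E'
from h import *
w=save('wrist','p_wrist.png');np.savez('p.npz',**env.camera_model('wrist'));s=env.state();print(s['ee_pos'])
for l in('pin_head','stand'):print(l,[(round(d['confidence'],2),[int(v) for v in d['bbox']]) for d in env.cut_out('wrist',l)[:2]])
print(proj('wrist',[.495,-.364,.171]),proj('wrist',[.495,-.364,.05]))
cv2.imwrite('pics/p_crop.png',cv2.resize(cv2.cvtColor(w,cv2.COLOR_RGB2BGR)[100:300,160:360],None,fx=3,fy=3,interpolation=cv2.INTER_CUBIC))
E
```

```text
t: 28.83
ee_pos: [0.4739, -0.3651, 0.2996]
tool_rot: [0.178, 1.564, -0.176]
ft_force: [0.5, 0.0, -0.6]
finger_gap: 0.0855
[ 0.47423186 -0.36396111  0.29964099]
pin_head [(0.71, [241, 170, 265, 213]), (0.23, [351, 101, 455, 202])]
stand [(0.93, [226, 140, 282, 201])]
[254.2491157  201.70629376] [252.99657373 174.39260406]
```

View pics/p_crop.png

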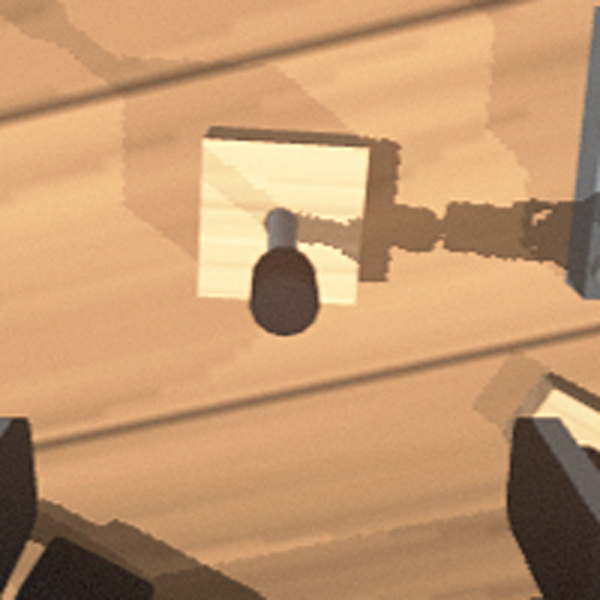

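Run:
```python
from h import *
m=dict(np.load('p.npz'))
print(ray('wrist',(255,201),.171,m).round(4),ray('wrist',(253.3,173),.05,m).round(4))
```

```text
[ 0.4938 -0.364   0.171 ] [ 0.4924 -0.3639  0.05  ]
```

```bash
python3 -m jog '[{"x":0.0193,"y":0,"z":0,"spin":0,"gripper":-0.6},{"x":0.0193,"y":0,"z":-0.03,"spin":0,"gripper":-0.6},{"x":0.0193,"y":0,"z":-0.06,"spin":0,"gripper":-0.6},{"x":0.0193,"y":0,"z":-0.09,"spin":0,"gripper":-0.6},{"x":0.0193,"y":0,"z":-0.12,"spin":0,"gripper":-0.6},{"x":0.0193,"y":0,"z":-0.145,"spin":0,"gripper":-0.6},{"x":0.0193,"y":0,"z":-0.16,"spin":0,"gripper":-0.6},{"x":0.0193,"y":0,"z":-0.169,"spin":0,"gripper":-0.6},{"x":0.0193,"y":0,"z":-0.169,"spin":0,"gripper":-0.6},{"x":0.0193,"y":0,"z":-0.169,"spin":0,"gripper":-0.6}]' 60
python3 -m jog '[{"x":0,"y":0,"z":0,"spin":0,"gripper":0.2},{"x":0,"y":0,"z":0,"spin":0,"gripper":1},{"x":0,"y":0,"z":0,"spin":0,"gripper":1},{"x":0,"y":0,"z":0,"spin":0,"gripper":1},{"x":0,"y":0,"z":0,"spin":0,"gripper":1},{"x":0,"y":0,"z":0,"spin":0,"gripper":1},{"x":0,"y":0,"z":0,"spin":0,"gripper":1}]' 60
```

```text
t: 29.82
ee_pos: [0.4943, -0.3636, 0.1318]
tool_rot: [0.174, 1.563, -0.174]
ft_force: [-0.3, -0.1, 0.5]
finger_gap: 0.0686
t: 30.4
ee_pos: [0.4944, -0.3648, 0.1327]
tool_rot: [0.174, 1.562, -0.176]
ft_force: [0.1, 0.2, 6.5]
finger_gap: 0.0245
```

```bash
python3 -m jog '[{"x":0,"y":0,"z":0.01,"spin":0,"gripper":1},{"x":0,"y":0,"z":0.03,"spin":0,"gripper":1},{"x":0,"y":0,"z":0.06,"spin":0,"gripper":1},{"x":0,"y":0,"z":0.09,"spin":0,"gripper":1},{"x":0,"y":0,"z":0.12,"spin":0,"gripper":1},{"x":0,"y":0,"z":0.15,"spin":0,"gripper":1},{"x":0,"y":0.02,"z":0.15,"spin":0,"gripper":1},{"x":0,"y":0.06,"z":0.15,"spin":0,"gripper":1},{"x":0.005,"y":0.1,"z":0.15,"spin":0,"gripper":1},{"x":0.01,"y":0.13,"z":0.15,"spin":0,"gripper":1}]' 60
python3 -m jog '[{"x":0.003,"y":0.035,"z":0,"spin":0,"gripper":1},{"x":0.0065,"y":0.065,"z":0,"spin":0,"gripper":1},{"x":0.0065,"y":0.0835,"z":0,"spin":0,"gripper":1},{"x":0.0065,"y":0.0835,"z":-0.02,"spin":0,"gripper":1},{"x":0.0065,"y":0.0835,"z":-0.03,"spin":0,"gripper":1},{"x":0.0065,"y":0.0835,"z":-0.03,"spin":0,"gripper":1},{"x":0.0065,"y":0.0835,"z":-0.03,"spin":0,"gripper":1}]' 60
python3 - <<'E'
from h import *
w=save('wrist','q_wrist.png');np.savez('q.npz',**env.camera_model('wrist'));s=env.state();print(s['ee_pos'],s['finger_gap'])
b=save('side','q_side.png');c=save('scene','q_scene.png')
A=cv2.resize(cv2.cvtColor(w,cv2.COLOR_RGB2BGR)[80:280,180:320],None,fx=3,fy=3,interpolation=cv2.INTER_CUBIC)
f=lambda im,y,x:cv2.resize(cv2.cvtColor(im,cv2.COLOR_RGB2BGR)[y:y+75,x:x+90],None,fx=4,fy=4,interpolation=cv2.INTER_CUBIC)
cv2.imwrite('pics/q_crop.png',np.hstack([A,np.vstack([f(b,220,205),f(c,170,145)])]))
X=s['ee_pos'];print([proj(k,[X[0],X[1],z]).round(1).tolist() for k in('side','scene') for z in(.13,.09)], proj('wrist',[.511,-.151,.09]),proj('wrist',[X[0],X[1],.13]))
E
```

```text
t: 31.23
ee_pos: [0.503, -0.2316, 0.2814]
tool_rot: [0.177, 1.564, -0.175]
ft_force: [0.8, -0.4, -1.8]
finger_gap: 0.0246
t: 31.82
ee_pos: [0.5095, -0.1508, 0.2505]
tool_rot: [0.176, 1.566, -0.175]
ft_force: [1.1, 0.7, -0.6]
finger_gap: 0.0247
[ 0.51004082 -0.15124689  0.25132016] 0.024884964654592442
[[244.7, 254.1], [244.7, 263.8], [184.2, 201.9], [185.7, 209.6]] [251.52367331 175.98431534] [251.26770558 184.86372399]
```

I've used up my picture views, so from here I work from pixel values. First I'll print the window around the pin tip and the hole.

Run:
```python
import cv2
g=cv2.cvtColor(cv2.imread('pics/q_wrist.png'),cv2.COLOR_BGR2GRAY)
print('     '+' '.join('%3d'%c for c in range(230,274)))
for r in range(160,216,1): print(r,' '.join('%3d'%v for v in g[r,230:274]))
```

```text
230 231 232 233 234 235 236 237 238 239 240 241 242 243 244 245 246 247 248 249 250 251 252 253 254 255 256 257 258 259 260 261 262 263 264 265 266 267 268 269 270 271 272 273
160 143 117  94 211 255 255 255 254 254 254 254 255 254 254 254 254 254 254 254 254 255 255 255 255 255 255 255 254 254 255 255 255 255 254 252 252 252 254 247 163 161 181 179 178
161 142 113  97 169 255 255 255 254 254 254 254 254 254 254 254 254 254 254 254 254 254 255 255 255 255 255 254 254 254 255 255 255 255 254 252 252 252 254 245 158 160 178 178 175
162 141 117 100 138 247 255 255 255 255 254 255 254 254 254 254 254 254 254 254 254 254 255 255 255 255 255 255 254 254 254 255 255 255 254 251 252 252 254 245 155 157 180 176 179
163 144 120  99 131 242 255 255 254 254 254 254 255 254 254 254 254 254 254 254 254 254 255 255 255 255 255 255 254 254 255 255 255 255 254 251 252 252 254 245 147 157 179 181 177
164 146 127  92 198 255 255 255 254 254 255 254 255 254 254 254 254 254 254 254 254 255 255 255 255 255 255 255 254 254 255 255 255 255 255 253 252 252 254 244 146 158 178 178 174
165 139 119 101 227 255 
[... 8455 characters left out ...]
 255 255 254 254 254 255 255 242 143 146 147 138 132 114 110 112 113 110 111 115 110 112 114 105 110 233 255 255 255 254 254 254 255 247 210 213 212 214 212 210
213 210 208 208 234 255 255 254 254 254 255 255 243 142 147 147 132 114 112 113 110 110 109 111 111 112 112 111 112 107 206 255 255 255 254 254 254 255 247 208 211 211 209 212 211
214 209 209 209 234 255 255 254 254 254 255 255 222 139 142 145 130 110 111 110 111 110 108 109 112 107 113 111 108 107 199 255 255 255 254 254 254 255 245 208 210 212 210 213 215
215 210 212 208 237 255 255 254 254 254 255 255 217 141 145 135 113 106 109 112 111 109 110 106 112 107 108 109 111 104 196 255 255 255 254 254 254 254 245 211 211 212 213 214 210
```

Run:
```python
from h import *
m=dict(np.load('q.npz'))
h=ray('wrist',(250.7,178.4),.09,m);t=ray('wrist',(250,184.5),.129,m);print(h,t,h-t)
```

```text
[ 0.51275428 -0.1521378   0.09      ] [ 0.50884865 -0.15207072  0.129     ] [ 3.90563113e-03 -6.70814580e-05 -3.90000000e-02]
```

```bash
python3 -m jog '[{"x":0.003,"y":0,"z":0,"spin":0,"gripper":1},{"x":0.003,"y":0,"z":-0.01,"spin":0,"gripper":1},{"x":0.003,"y":0,"z":-0.02,"spin":0,"gripper":1},{"x":0.003,"y":0,"z":-0.028,"spin":0,"gripper":1},{"x":0.003,"y":0,"z":-0.036,"spin":0,"gripper":1},{"x":0.003,"y":0,"z":-0.043,"spin":0,"gripper":1},{"x":0.003,"y":0,"z":-0.05,"spin":0,"gripper":1},{"x":0.003,"y":0,"z":-0.056,"spin":0,"gripper":1},{"x":0.003,"y":0,"z":-0.056,"spin":0,"gripper":1}]' 60
```

```text
t: 32.72
ee_pos: [0.5124, -0.1502, 0.1935]
tool_rot: [0.176, 1.566, -0.174]
ft_force: [-0.5, 0.5, -1.7]
finger_gap: 0.0248
```

```bash
python3 -m jog '[{"x":0,"y":0,"z":-0.006,"spin":0,"gripper":1},{"x":0,"y":0,"z":-0.012,"spin":0,"gripper":1},{"x":0,"y":0,"z":-0.018,"spin":0,"gripper":1},{"x":0,"y":0,"z":-0.024,"spin":0,"gripper":1},{"x":0,"y":0,"z":-0.03,"spin":0,"gripper":1},{"x":0,"y":0,"z":-0.034,"spin":0,"gripper":1},{"x":0,"y":0,"z":-0.034,"spin":0,"gripper":1}]' 60
python3 -m jog '[{"x":0,"y":0,"z":-0.004,"spin":0,"gripper":1},{"x":0,"y":0,"z":-0.008,"spin":0,"gripper":1},{"x":0,"y":0,"z":-0.012,"spin":0,"gripper":1},{"x":0,"y":0,"z":-0.012,"spin":0,"gripper":1}]' 60
```

```text
t: 33.3
ee_pos: [0.5129, -0.1505, 0.1602]
tool_rot: [0.175, 1.565, -0.175]
ft_force: [0.9, -0.2, -2.0]
finger_gap: 0.0245
t: 33.63
ee_pos: [0.513, -0.1505, 0.1484]
tool_rot: [0.175, 1.564, -0.175]
ft_force: [0.1, -0.8, -1.3]
finger_gap: 0.0246
```

```bash
python3 -m jog '[{"x":0,"y":0,"z":-0.005,"spin":0,"gripper":1},{"x":0,"y":0,"z":-0.01,"spin":0,"gripper":1},{"x":0,"y":0,"z":-0.015,"spin":0,"gripper":1},{"x":0,"y":0,"z":-0.018,"spin":0,"gripper":1},{"x":0,"y":0,"z":-0.018,"spin":0,"gripper":1}]' 60
python3 -m jog '[{"x":0,"y":0,"z":-0.0015,"spin":0,"gripper":1},{"x":0,"y":0,"z":-0.003,"spin":0,"gripper":1},{"x":0,"y":0,"z":-0.0045,"spin":0,"gripper":1},{"x":0,"y":0,"z":-0.0045,"spin":0,"gripper":1}]' 60
```

```text
t: 34.05
ee_pos: [0.513, -0.1506, 0.1304]
tool_rot: [0.175, 1.564, -0.175]
ft_force: [0.3, -0.4, -3.1]
finger_gap: 0.0244
t: 34.38
ee_pos: [0.5139, -0.1509, 0.1277]
tool_rot: [0.175, 1.562, -0.175]
ft_force: [-0.6, 1.1, 4.2]
finger_gap: 0.0246
```

The pin bottomed at the predicted depth. I'll release, retreat, then touch the head top lightly with shut fingers to check its height.

```bash
python3 -m jog '[{"x":0,"y":0,"z":0,"spin":0,"gripper":0.3},{"x":0,"y":0,"z":0,"spin":0,"gripper":-0.3},{"x":0,"y":0,"z":0,"spin":0,"gripper":-0.6},{"x":0,"y":0,"z":0,"spin":0,"gripper":-0.6},{"x":0,"y":0,"z":0.02,"spin":0,"gripper":-0.6},{"x":0,"y":0,"z":0.05,"spin":0,"gripper":-0.6},{"x":0,"y":0,"z":0.08,"spin":0,"gripper":1},{"x":0,"y":0,"z":0.08,"spin":0,"gripper":1},{"x":0,"y":0,"z":0.08,"spin":0,"gripper":1},{"x":0,"y":0,"z":0.08,"spin":0,"gripper":1}]' 60
python3 -m jog '[{"x":0,"y":0,"z":0,"spin":0,"gripper":1},{"x":0,"y":0,"z":-0.015,"spin":0,"gripper":1},{"x":0,"y":0,"z":-0.025,"spin":0,"gripper":1},{"x":0,"y":0,"z":-0.032,"spin":0,"gripper":1},{"x":0,"y":0,"z":-0.036,"spin":0,"gripper":1},{"x":0,"y":0,"z":-0.039,"spin":0,"gripper":1},{"x":0,"y":0,"z":-0.041,"spin":0,"gripper":1},{"x":0,"y":0,"z":-0.042,"spin":0,"gripper":1},{"x":0,"y":0,"z":-0.042,"spin":0,"gripper":1}]' 60
```

```text
t: 35.22
ee_pos: [0.5129, -0.1504, 0.2062]
tool_rot: [0.175, 1.564, -0.175]
ft_force: [0.2, 0.0, -1.1]
finger_gap: 0.0199
t: 35.97
ee_pos: [0.5143, -0.1512, 0.166]
tool_rot: [0.174, 1.561, -0.176]
ft_force: [-0.4, 0.1, 4.2]
finger_gap: -0.0003
```

The head top is touched at 0.166 m, as expected with the tip on the hole bottom. I'll retreat and run a last check.

```bash
python3 -m jog '[{"x":0,"y":0,"z":0.02,"spin":0,"gripper":1},{"x":0,"y":0,"z":0.05,"spin":0,"gripper":1},{"x":0,"y":0,"z":0.09,"spin":0,"gripper":1},{"x":-0.03,"y":0.02,"z":0.12,"spin":0,"gripper":-1},{"x":-0.06,"y":0.05,"z":0.14,"spin":0,"gripper":-1},{"x":-0.1,"y":0.08,"z":0.14,"spin":0,"gripper":-1},{"x":-0.13,"y":0.1,"z":0.14,"spin":0,"gripper":-1},{"x":-0.13,"y":0.1,"z":0.14,"spin":0,"gripper":-1},{"x":-0.13,"y":0.1,"z":0.14,"spin":0,"gripper":-1}]' 60
python3 - <<'E'
from h import *
a0={k:cv2.imread(f'pics/a_{k}.png') for k in('side','scene')}
for cam in('side','scene'):
    env.read_camera(cam)
    for l,z in(('pin_head',.148),('packer0_mid',.09),('tin',0),('tape',0),('driver',0),('offcut',0),('glue',0),('clamp',0)):
        d=env.cut_out(cam,l)[:2]
        print(cam,l,[(round(k['confidence'],2),[int(v) for v in k['bbox']]) for k in d])
    print('expected head top/centre px',proj(cam,[.5125,-.151,.166]).round(),proj(cam,[.5125,-.151,.148]).round())
print(env.state()['ft_force'],env.state()['t'])
E
```

```text
t: 36.72
ee_pos: [0.3817, -0.049, 0.3056]
tool_rot: [0.173, 1.561, -0.174]
ft_force: [1.6, 0.2, 0.2]
finger_gap: 0.0725
side pin_head [(0.62, [240, 242, 252, 265])]
side packer0_mid [(0.64, [240, 280, 269, 288]), (0.2, [300, 202, 333, 251])]
side tin [(0.59, [299, 199, 337, 250])]
side tape [(0.65, [169, 220, 200, 252]), (0.34, [216, 248, 278, 302])]
side driver [(0.87, [172, 277, 183, 348])]
side offcut [(0.77, [296, 260, 342, 316])]
side glue [(0.82, [263, 114, 284, 143])]
side clamp [(0.63, [195, 109, 281, 135])]
expected head top/centre px [246. 245.] [246. 249.]
scene pin_head []
scene packer0_mid []
scene tin [(0.74, [235, 231, 258, 262])]
scene tape [(0.83, [208, 173, 231, 194]), (0.33, [168, 261, 221, 279])]
scene driver [(0.54, [137, 192, 171, 205]), (0.32, [116, 222, 146, 249])]
scene offcut [(0.59, [168, 257, 220, 279])]
scene glue [(0.66, [336, 189, 350, 217])]
scene clamp [(0.7, [324, 152, 386, 213])]
expected head top/centre px [183. 195.] [184. 199.]
[ 0.03477612 -0.14145936  1.32013715] 37.6167
```

Pin head shows at the expected place in the side view, and the bystanders are where they were. I'm handing in.

```bash
python3 -c "
from bench import env
print(env.close_job())"
```

```text
the job is handed in; nothing more can be done
None
```

The riser is built and handed in. All three plates that were there (packer0, packer1 and packer3; the packer2 pocket was empty) are stacked in the foot, and the locking pin is in and released.

- **Plates:** The last close-up showed all three flat, with their holes in line. Hole offsets from the foot hole were about 2 mm for the first plate and under 1 mm for the second; I did not measure the third the same way.
- **Pin:** It went through without resistance until it bottomed at the expected depth. A light touch on the head after release found its top at 0.166 m, which is the height for the tip resting on the hole bottom.
- **Other things:** In the side view the pin head was at its predicted place and the bystanders were where they had been. The stand seemed to have shifted slightly before I took the pin, so I measured it again first.
- **Disagreements:** The scene camera's network did not find the pin head or the plates in the final picture. My last checks after the pin went in were by numbers only, because I had used up the 16 picture views. Position estimates from different pictures differed by 2 to 4 mm, and I corrected for that at each close look.

The job took about 38 s of robot time. The wrist force readings stayed around 11 N or less.

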